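Pry the split retaining ring out of a desk-lamp base

ROBOT

A 6-joint arm with a two-finger parallel gripper is mounted at the origin on a cart in front of the work surface, level with it; the furniture and walls round the work are solid. World frame = base frame: x ahead of the robot, y to its left, z up, the work surface at z = 0. Lengths are in m, angles in rad, forces in N, time in s.
With the tool pointing down it reaches from about 0.325 to 0.85 m from the base axis. Payload 4.4 kg.
Tool frame: the origin (TCP) lies on the centre line of the jaws, within the pads' length; the fingertips stand 22 mm ahead of it and the grasp point (between the pads) lies 3 mm ahead of it (tip_reach is the distance from the TCP to the fingertips, in m); z points along the fingers, y is the direction in which the jaws open and shut (so a half turn about z gives the same grasp; the last joint's range is limited). The gripper opens to 94 mm and grips with 3 to 60 N. Pads are 16 mm wide; open, the fingers measure 119 mm over their backs; the gripper's body (75 mm by 177 mm) begins 78 mm behind the grasp point.
Start: joints at [0.984, 0.207, 1.542, -0, 1.393, -0.15], TCP at [0.243, 0.521, 0.227] pointing down, gripper open.
Joint ranges: [-2.73, 2.73], [-0.86, 2.22], [0.23, 2.46], [-1.11, 4.25], [0.08, 2.63], [-2.82, 2.82]. Speed limits (rad/s): [2.79, 2.79, 3.14, 3.14, 3.14, 3.14].

INTERFACE

Orientations are given as a unit quaternion [x, y, z, w].
In Python, from bench import * gives the robot as it stands. The module is installed in compiled form; this text tells all that it offers.
- The arm moves only by the tool arm_command, never from a script. Its argument "commands" is a list of rows, each a list of 7 numbers: the turn, a rotation vector about the tool's x, y, z scaled (see below), then the shift along the tool's x, y, z scaled (see below), then the finger opening in mm, from 0 to 94. A call has 1 to 10 rows; each row shifts and turns the commanded pose from where the row before left it, along the tool's axes as they then stand; what a row does not reach is not made up. The controller multiplies each number of a shift by 2 cm and each number of a turn by 6 degrees. A row lasts 1/12 s, in which the tool goes at most 41.7 mm and 7.16 degrees, less where a joint would pass 70% of its speed; a pose out of reach is approached as far as the arm can. A call with a number of a shift or a turn outside -1 to 1 is refused whole. A call with a gripper value outside its range is refused whole. The fingers move at their own pace and stop on an object; "newtons" is the grip in N (left out, the last holds). Time passes only in rows, so rows that do not move let the fingers close. It gives the time, the measured TCP pose, the force and the opening at its end, in the units of the state.
- read_state(): the state, without advancing time (a new reading comes with each control period).
- grab_frame(name): name is "side" or "top" or "wrist"; returns a dict with "frame" (384x512x3 uint8, red, green, blue), "range_z" (384x512 float32, m along the optical axis (not along the pixel's ray), 0 where there is no reading), "fx", "fy", "cx", "cy" (pixels), "k1" (the pictures are not rectified: a ray, as slopes to the right and down, at radius r is drawn at 1 + k1 r^2 times it, then the intrinsics apply), "extrinsics" (4x4, takes a point from camera to world coordinates). Camera axes: x right, y down, z forward; pixel columns grow to the right and rows downward; lengths in m; the calibration is good to about 2 mm. A picture is of the moment at which its call begins.
- hand_in(): hands the job in, once; it reports no verdict.
The state is a dict: "t": time; "q": joint angles; "joint_velocities": joint speeds; "effort": joint torques, N m; "eef_pos": TCP position; "tcp_rot": TCP orientation; "ft_force": force on the tool from outside, world axes, zero at the start; "ft_torque": the same for the moment, N m; "opening": finger opening in m.
Only numpy, scipy, OpenCV 4.12 (cv2) and the standard library are available. Lean on these libraries where they do the work, as an engineer would, in place of code of your own. Each camera call takes 0.05 s, during which the arm holds its last target.

TASK

The worn bearing bush in the lamp base is to be changed, so its split wire retaining ring has to come out: work the tip of the pick into the notch in the hub and under the ring's free end, and pry that end up out of its groove until it stands on top of the rim. Then lay the pick down flat on the desk, draw the ring out of the hub with the fingers and lay it flat in the metal dish; do not let it fly off or drop, and leave the other things on the desk where they are.

Things in the scene. Friction and masses are not known exactly. Their poses are not given: they have to be found in the camera images.
- lamp_base: heavy dark lamp base, immovable: foot 150 mm across, 14 high; hub 88 mm across, rim 48.4 mm above the desk, but only 44 mm from 154 to 206 degrees (angles counter-clockwise from +x). Origin: centre of the underside, z up. In the hub a white bush (top 40 mm) and on it the ring, in a groove of 35 mm radius under three lips, flush with the rim, inner radius 31, at 126-154, 250-278 and -14-58 degrees
- notch (a point): at 34 mm radius on the floor (35 mm above the desk) of the notch, a radial slot at 180 degrees through rim and bush, open at top and outside: 11 mm wide, from 10 mm outward to 17 mm inward of here. Axes as the base's: +x points inward to the hub's centre. The ring's wire crosses it, the wire's middle 2 mm inward of here, its underside 5 mm above the floor
- ring_end (a point): the tip of the ring's free end. Seated it is 42.5 mm above the desk and 4.5 mm past the notch's middle line, on the base's -y side; from here the wire runs to +y across the notch and under the lip at 126-154 degrees. Prying it over that lip takes 5 to 8 N and moves it up to 4 mm inward; it then snaps out and rests on the lip by itself, tip 50 to 56 mm above the desk, over the low rim
- ring: split ring of round spring-steel wire 5 mm thick, 69 mm outside, 28 degree gap, 48 g. Origin: its centre, at half the wire's height; z is its axis. Seated, its axes agree with the base's, 42.5 mm above the desk; its ends are at 188 (the free end) and 216 degrees. The 116 degrees next to each end flex. Once the free end is out, pulling it up and a little outward draws out the rest with 1 to 3 N
- pick_grip (a point): pick: black handle 62 mm long, 16 mm thick, then a 5 mm round shank and a flat blade 26 mm long, 5.5 wide, 2.5 thick, all on one axis, which lies level 8 mm above the desk, blade flat; about 60 g. This point is on the axis, 20 mm behind the handle's front; +x points to the tip, 70 mm ahead of this point
- dish: round shallow aluminium dish 132 mm across, 18 mm high, flat floor 110 mm across and 4 mm thick; loose, 350 g. Origin: centre of its underside
- new_bush: bystander: the new white bush, a flanged disc 67 mm across and 21 mm high; origin: centre of its underside
- eraser: bystander: eraser 19 x 43 x 12 mm in a card sleeve; origin: centre of its underside
- usb_stick: bystander: memory stick 18 x 56 x 8 mm; origin: centre of its underside
- clip_1: bystander: black foldback clip 39 x 32 x 22 mm; origin: centre of its underside

How it is judged:
By the outcome, as a careful person would: the job done as asked, in the order asked, and still so for the second after the job is handed in, with the robot touching nothing.
It also fails if it takes over 54 s, if anything falls off the work surface, if the arm or the gripper's body presses on something with over 40 N, if the wrist force passes 120 N, or if a joint passes its speed limit or range.

## Working session

There is one attempt and no reset: what is moved stays moved. The work goes in short steps, Python scripts to look and compute and a tool call to move; the robot and the scene stay as the last step left them, time stands still between calls to the robot, and variables do not carry over. Pictures are saved under pics/ and viewed, and the job is handed in when it is done.

Besides the shell and the picture viewer there is one more tool, called after "Emit:" as name([rows], argument=value, ...), one row to a line, values as JSON. arm_command: Moves the arm, as the interface text tells. Shifts and turns lie within -1 to 1; 1 stands for 2 cm of shift or 6 degrees of turn. Its arguments: {"type":"object","properties":{"commands":{"type":"array","items":{"type":"array","items":{"type":"number"}}},"newtons":{"type":"number"}},"required":["commands"]}

```bash
mkdir -p pics; ls; cat > h.py <<'E'
from bench import *
import numpy as np, cv2
def save(n,fn,f=None):
    f=f or grab_frame(n); cv2.imwrite('pics/'+fn,cv2.cvtColor(f['frame'],cv2.COLOR_RGB2BGR)); np.save('pics/'+fn+'.npy',f,allow_pickle=True); return f
def load(fn): return np.load('pics/'+fn+'.npy',allow_pickle=True).item()
def rays(f,uv):
    uv=np.asarray(uv,float).reshape(-1,2)
    d=np.stack([(uv[:,0]-f['cx'])/f['fx'],(uv[:,1]-f['cy'])/f['fy']],1)
    s=d.copy()
    for _ in range(20): s=d/(1+f['k1']*(s**2).sum(1,keepdims=True))
    E=np.array(f['extrinsics']); r=np.c_[s,np.ones(len(s))]
    return E[:3,3],r@E[:3,:3].T
def onplane(f,uv,z):
    o,d=rays(f,uv); t=(z-o[2])/d[:,2]; return o+d*t[:,None]
def depthpts(f,uv):
    uv=np.asarray(uv).reshape(-1,2).astype(int); o,d=rays(f,uv); z=f['range_z'][uv[:,1],uv[:,0]]; return o+d*z[:,None]
def proj(f,P):
    E=np.array(f['extrinsics']); p=(np.asarray(P,float).reshape(-1,3)-E[:3,3])@E[:3,:3]
    s=p[:,:2]/p[:,2:]; s=s*(1+f['k1']*(s**2).sum(1,keepdims=True))
    return np.c_[s[:,0]*f['fx']+f['cx'],s[:,1]*f['fy']+f['cy']]
E
python3 - <<'E'
from h import *
for n in ['side','top','wrist']:
    f=save(n,n+'0.png'); print(n,f['fx'],f['cx'],f['cy'],f['k1'],np.round(f['extrinsics'],3).tolist())
print(read_state())
E
```

```text
pics
side 375.3346743419303 261.98249097553514 201.90372372225508 0.012545308718320415 [[-0.999, -0.027, 0.034, 0.538], [-0.043, 0.63, -0.775, 0.68], [-0.001, -0.776, -0.631, 0.603], [0.0, 0.0, 0.0, 1.0]]
top 369.57604484121777 252.9936140585777 191.17205502510822 0.025937725969597068 [[-0.024, -0.991, 0.135, 0.43], [-1.0, 0.024, -0.003, -0.002], [-0.001, -0.135, -0.991, 1.072], [0.0, 0.0, 0.0, 1.0]]
wrist 299.529452185656 257.13970893623866 189.0086722953352 -0.002862189121567815 [[0.423, 0.875, 0.235, 0.174], [0.906, -0.408, -0.113, 0.553], [-0.003, 0.261, -0.965, 0.384], [0.0, 0.0, 0.0, 1.0]]
{'t': 0.15, 'q': array([ 9.83496641e-01,  2.07299528e-01,  1.54259445e+00, -1.88178310e-05,
        1.39352738e+00, -1.50492790e-01]), 'joint_velocities': array([ 1.77870576e-03, -4.03700505e-03, -4.38201963e-03, -2.03467975e-03,
       -1.25014587e-03,  7.07691799e-05]), 'effort': array([-8.72813143e-04, -3.71313000e+01, -2.81812513e+01,  6.97311061e-02,
        3.27347021e-02, -7.39219672e-05]), 'eef_pos': array([0.24293505, 0.52051077, 0.22652965]), 'tcp_rot': array([ 2.16669556e-01,  9.76244574e-01, -8.56176654e-04, -3.21064834e-04]), 'ft_force': array([ 0.25881674, -0.50544099, -0.98266384]), 'ft_torque': array([0.02634519, 0.00623404, 0.00974903]), 'opening': 0.0938423984719161}
```

View pics/side0.png

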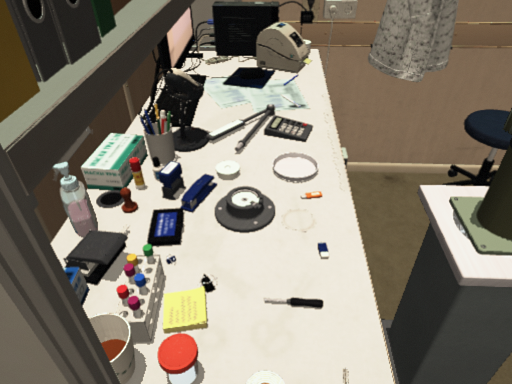

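View pics/top0.png

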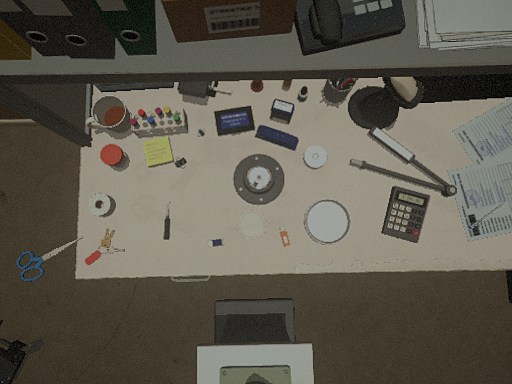

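View pics/wrist0.png

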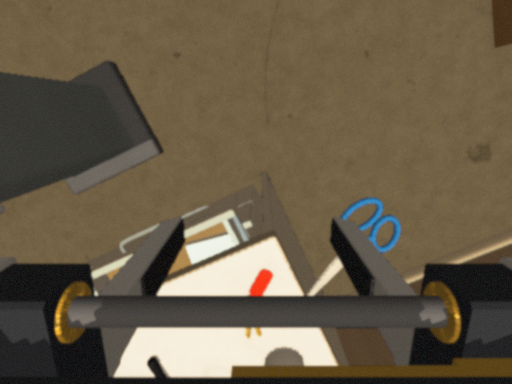

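```bash
python3 - <<'E'
from h import *
for n,(a,b,c,d) in {'top':(220,140,300,215),'side':(205,175,285,240)}.items():
    f=load(n+'0.png'); im=cv2.cvtColor(f['frame'],cv2.COLOR_RGB2BGR)[b:d,a:c]
    cv2.imwrite(f'pics/{n}_crop0.png',cv2.resize(im,None,fx=8,fy=8,interpolation=cv2.INTER_CUBIC))
f=load('top0.png');im=cv2.cvtColor(f['frame'],cv2.COLOR_RGB2BGR)[190:250,140:190]
cv2.imwrite(f'pics/pick_crop0.png',cv2.resize(im,None,fx=8,fy=8,interpolation=cv2.INTER_CUBIC))
print('lamp',onplane(f,[[259,178]],.014),'pick',onplane(f,[[167,222],[168,203],[166,238]],.008),'dish',onplane(f,[[327,221]],.018))
print('other',onplane(f,[[316,157],[285,236],[216,243],[181,162]],.01))
E
```

```text
lamp [[ 0.61216644 -0.02347679  0.014     ]] pick [[0.49155133 0.24376317 0.008     ]
 [0.54629204 0.24130398 0.008     ]
 [0.44607594 0.24623025 0.008     ]] dish [[ 0.48274476 -0.21345594  0.018     ]]
other [[ 0.67122624 -0.19242434  0.01      ]
 [ 0.44332165 -0.09325468  0.01      ]
 [ 0.4283436   0.10370297  0.01      ]
 [ 0.66588353  0.20363655  0.01      ]]
```

View pics/top_crop0.png

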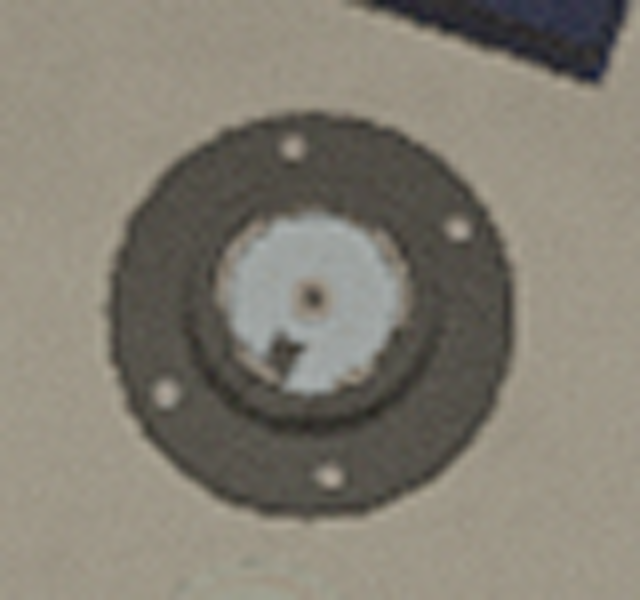

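View pics/side_crop0.png

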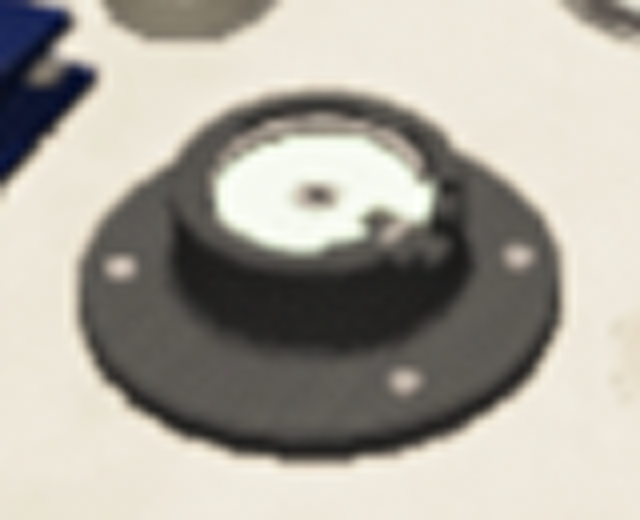

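View pics/pick_crop0.png

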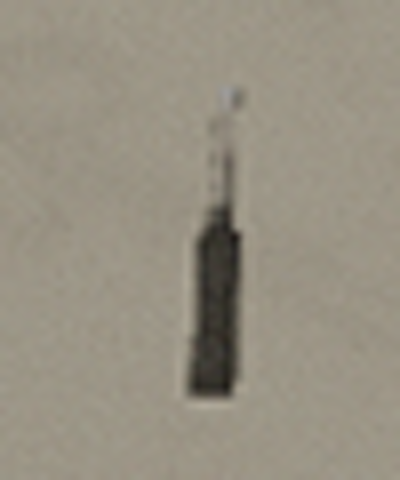

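Emit:
arm_command([
  [0,0,1,0,0,0,60],
  [0,0,1,0,0,0,60],
  [0,0,1,0,0,0,60],
  [0,0,1,0,0,0,60],
  [0,0,1,0,0,0,60],
  [0,0,1,0,0,0,60],
  [0,0,1,0,0,0,60],
  [0,0,1,0,0,0,60],
  [0,0,1,0,0,0,60],
  [0,0,1,0,0,0,60],
])

```text
t: 0.98
eef_pos: [0.2431, 0.5207, 0.2269]
tcp_rot: [0.678, 0.735, -0.001, 0.0]
ft_force: [-0.4, -0.7, 0.3]
opening: 0.0597
```

Emit:
arm_command([
  [0,0,1,0,0,0,60],
  [0,0,1,0,0,0,60],
  [0,0,1,0,0,0,60],
  [0,0,1,0,0,0,60],
  [0,0,1,0,0,0,60],
  [0,0,1,0,0,0,60],
  [0,0,1,0,0,0,60],
  [0,0,1,0,0,0,60],
  [0,0,1,0,0,0,60],
  [0,0,1,0,0,0,60],
])

```text
t: 1.82
eef_pos: [0.2431, 0.5207, 0.2269]
tcp_rot: [0.955, 0.298, -0.0, 0.0]
ft_force: [0.1, -0.9, 0.2]
opening: 0.0599
```

Emit:
arm_command([
  [0,0,1,0,0,0,60],
  [0,0,1,0,0,0,60],
  [0,0,1,0,0,0,60],
  [0,0,1,0,0,0,60],
  [0,0,1,0,0,0,60],
  [0,0,1,0,0,0,60],
])

```text
t: 2.32
eef_pos: [0.2431, 0.5207, 0.2269]
tcp_rot: [1.0, -0.012, -0.0, 0.0]
ft_force: [-0.4, -0.4, -0.1]
opening: 0.0599
```

Emit:
arm_command([
  [0,0,0,0.76,0.97,0,60],
  [0,0,0,0.76,0.97,0,60],
  [0,0,0,0.76,0.97,0,60],
  [0,0,0,0.76,0.97,0,60],
  [0,0,0,0.76,0.97,0,60],
  [0,0,0,0.76,0.97,0,60],
  [0,0,0,0.76,0.97,0,60],
])

```text
t: 2.9
eef_pos: [0.3475, 0.3822, 0.2271]
tcp_rot: [1.0, -0.009, -0.0, 0.0]
ft_force: [0.1, -0.1, 0.4]
opening: 0.0599
```

Emit:
arm_command([
  [0,0,0,0.76,0.97,0,60],
  [0,0,0,0.76,0.97,0,60],
  [0,0,0,0.76,0.97,0,60],
  [0,0,0,0.76,0.97,0,60],
  [0,0,0,0.76,0.97,0,60],
  [0,0,0,0.76,0.97,0,60],
  [0,0,0,0.76,0.97,0,60],
  [0,0,0,0,0,0,60],
])

```text
t: 3.57
eef_pos: [0.4532, 0.2426, 0.2272]
tcp_rot: [1.0, -0.011, 0.0, 0.001]
ft_force: [0.5, 0.3, -0.6]
opening: 0.0601
```

```bash
python3 - <<'E'
from h import *
f=save('wrist','wrist1.png'); print(read_state()['eef_pos'])
E
```

```text
[0.45198293 0.24414086 0.22713133]
```

View pics/wrist1.png

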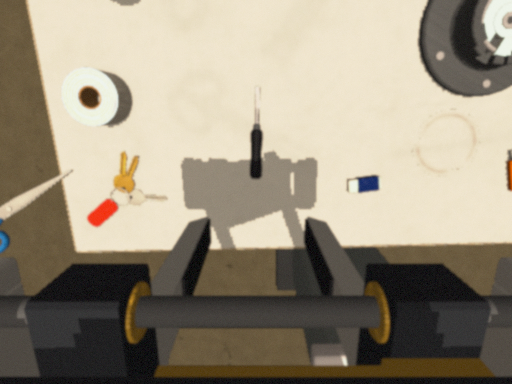

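```bash
python3 - <<'E'
from h import *
f=load('wrist1.png'); im=f['frame']; c=im[80:190,235:285]
cv2.imwrite('pics/w1c.png',cv2.resize(cv2.cvtColor(c,cv2.COLOR_RGB2BGR),None,fx=5,fy=5))
g=im.max(2); m=np.zeros_like(g); m[80:190,240:275]=(g[80:190,240:275]<60)
v,u=np.nonzero(m); print(len(u),u.min(),u.max(),v.min(),v.max())
P=onplane(f,np.c_[u,v],0.012)
line=cv2.fitLine(P[:,:2].astype(np.float32),cv2.DIST_L2,0,.01,.01).ravel(); print(line,np.degrees(np.arctan2(line[1],line[0])))
print('ends',onplane(f,[[256.5,178],[256.5,128],[259,87]],.008))
mm=np.array([(P[np.abs(v-k)<2]).mean(0) for k in range(v.min(),v.max(),6)]);print(mm)
t=load('top0.png');print('top ends',onplane(t,[[140+210/8,190+395/8],[140+222/8,190+210/8],[140+232/8,190+92/8]],.008))
s=load('side0.png');print('side',onplane(s,[[322,303],[292,302],[265,301]],.008))
E
```

```text
421 251 260 130 177
[ 0.99924886 -0.03875136  0.47325817  0.24335428] -2.2208455
ends [[0.44201915 0.24308268 0.008     ]
 [0.50538299 0.24161947 0.008     ]
 [0.55337578 0.2375261  0.008     ]]
[[0.50254578 0.24229968 0.012     ]
 [0.49598496 0.242454   0.012     ]
 [0.48864636 0.24262665 0.012     ]
 [0.48124543 0.24342281 0.012     ]
 [0.4736864  0.24320623 0.012     ]
 [0.46612606 0.24338121 0.012     ]
 [0.45852832 0.2439672  0.012     ]
 [0.45079424 0.24415256 0.012     ]]
top ends [[0.44216942 0.24548484 0.008     ]
 [0.50800257 0.24174323 0.008     ]
 [0.55058164 0.23845085 0.008     ]]
side [[0.4433429  0.24556392 0.008     ]
 [0.49985636 0.24579497 0.008     ]
 [0.55099127 0.24574679 0.008     ]]
```

View pics/w1c.png

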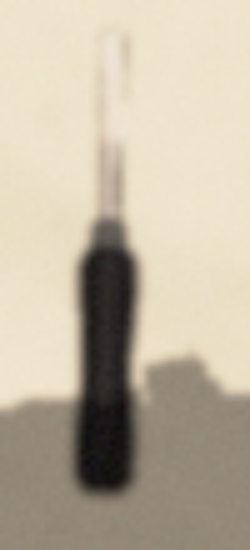

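Emit:
arm_command([
  [0,0,0.2,0.78,0.03,0,40],
  [0,0,0,0.77,0.02,0,40],
  [0,0,0,0,0,1,40],
  [0,0,0,0,0,1,40],
  [0,0,0,0,0,1,40],
  [0,0,0,0,0,1,40],
  [0,0,0,0,0,1,40],
  [0,0,0,0,0,1,40],
  [0,0,0,0,0,1,40],
  [0,0,0,0,0,1,40],
])

```text
t: 4.45
eef_pos: [0.4811, 0.2448, 0.0664]
tcp_rot: [1.0, -0.019, -0.0, -0.0]
ft_force: [0.7, 0.1, -0.5]
opening: 0.04
```

Emit:
arm_command([
  [0,0,0,0,0,1,40],
  [0,0,0,0,0,0.6,40],
  [0,0,0,0,0,0.5,40],
  [0,0,0,0,0,0,40],
])

```text
t: 4.78
eef_pos: [0.4801, 0.2438, 0.0234]
tcp_rot: [1.0, -0.019, -0.002, 0.001]
ft_force: [-0.3, -0.1, -0.4]
opening: 0.0402
```

```bash
python3 - <<'E'
from h import *
f=save('wrist','wrist2.png'); s=read_state();print(s['eef_pos'],s['tcp_rot'])
E
```

```text
[0.48115223 0.2439783  0.02466647] [ 9.99816268e-01 -1.91401001e-02 -1.00571974e-03  2.73352813e-04]
```

View pics/wrist2.png

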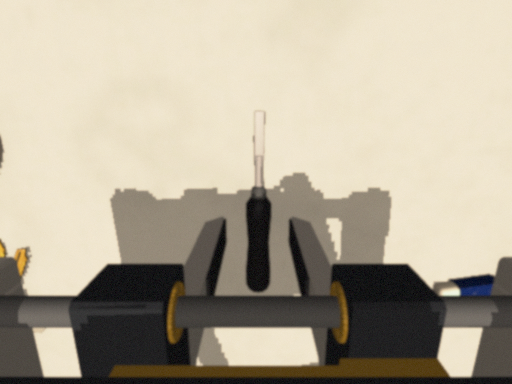

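Emit:
arm_command([
  [0,0,0,0,0,0,10],
  [0,0,0,0,0,0,10],
  [0,0,0,0,0,0,10],
  [0,0,0,0,0,0,10],
  [0,0,0,0,0,0,10],
  [0,0,0,0,0,-0.5,10],
  [0,0,0,0,0,-1,10],
  [0,0,0,0,0,-1,10],
  [0,0,0,0,0,-1,10],
  [0,0,0,0,0,-1,10],
], newtons=60)

```text
t: 5.67
eef_pos: [0.4818, 0.2437, 0.1168]
tcp_rot: [1.0, -0.019, -0.0, -0.0]
ft_force: [-0.3, -0.3, -1.3]
opening: 0.0151
```

Emit:
arm_command([
  [0,0,0,0,0,-1,10],
  [0,0,0,0,0,-1,10],
  [0,0,0,0,0,0,10],
  [0,0,0,0,0,0,10],
])

```text
t: 6.0
eef_pos: [0.483, 0.2441, 0.1569]
tcp_rot: [1.0, -0.019, 0.002, -0.001]
ft_force: [-1.1, -0.5, -0.6]
opening: 0.0156
```

```bash
python3 - <<'E'
from h import *
f=save('wrist','wrist3.png'); s=read_state();print(s['eef_pos'],s['tcp_rot'],s['opening'])
E
```

```text
[0.48178785 0.2436753  0.15526451] [ 9.99811005e-01 -1.94409851e-02 -5.07689402e-05 -1.06500700e-05] 0.015216338165136659
```

View pics/wrist3.png

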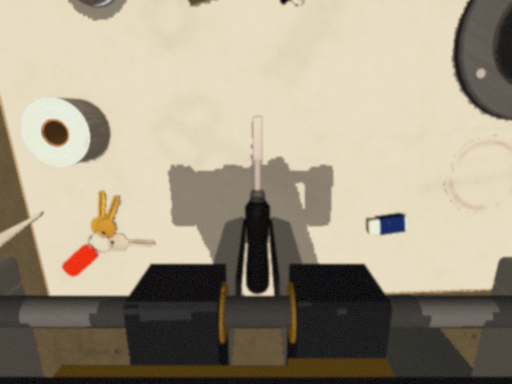

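```bash
cat >> h.py <<'E'
from scipy.spatial.transform import Rotation as R
def T2tool(P,s): return R.from_quat(s['tcp_rot']).inv().apply(np.asarray(P)-s['eef_pos'])
E
python3 - <<'E'
from h import *
s=read_state()
f=load('wrist3.png')
for uv in [[258,120],[258,130],[258,150],[258,165],[258,180],[257,210],[257,230]]:
    P=depthpts(f,[uv]); print(uv,P.round(4),(T2tool(P,s)*1000).round(1))
f=load('wrist2.png'); s2=dict(eef_pos=np.array([0.4812,0.2440,0.0240]),tcp_rot=np.array([0.99981,-.0192,0,0]))
for uv in [[260,115],[260,130],[259,165],[258,200],[258,230]]:
    P=depthpts(f,[uv]); print(uv,P.round(4),(T2tool(P,s2)*1000).round(1))
E
```

```text
[258, 120] [[0.5525 0.2408 0.1383]] [[70.8  0.1 16.9]]
[258, 130] [[0.5469 0.241  0.1396]] [[65.2  0.1 15.7]]
[258, 150] [[0.5355 0.2415 0.1404]] [[53.8  0.1 14.9]]
[258, 165] [[0.527  0.2418 0.1419]] [[45.2  0.1 13.3]]
[258, 180] [[0.5177 0.2422 0.1407]] [[35.9  0.1 14.5]]
[257, 210] [[0.5007 0.2434 0.146 ]] [[18.9 -0.5  9.2]]
[257, 230] [[0.4878 0.2439 0.1459]] [[ 6.  -0.5  9.4]]
[260, 115] [[0.5523 0.2393 0.0092]] [[71.2  2.  14.8]]
[260, 130] [[0.5441 0.2396 0.009 ]] [[63.  2. 15.]]
[259, 165] [[0.5242 0.2409 0.0098]] [[43.1  1.4 14.2]]
[258, 200] [[0.504  0.2423 0.013 ]] [[22.9  0.8 11. ]]
[258, 230] [[0.4858 0.243  0.0147]] [[4.6 0.9 9.3]]
```

Emit:
arm_command([
  [0,0,0.9,0,0,0,10],
  [0,0,0.9,0,0,0,10],
  [0,0,0.9,0,0,0,10],
  [0,0,0.9,0,0,0,10],
  [0,0,0.9,0,0,0,10],
])

```text
t: 6.47
eef_pos: [0.4805, 0.2432, 0.153]
tcp_rot: [0.967, -0.255, -0.002, 0.001]
ft_force: [0.0, 0.3, -0.3]
opening: 0.015
```

Emit:
arm_command([
  [0,0,0,0.69,0.95,0,10],
  [0,0,0,0.69,0.95,0,10],
  [0,0,0,0.69,0.95,0,10],
  [0,0,0,0.69,0.95,0,10],
  [0,0,0,0.69,0.95,0,10],
  [0,0,0,0.69,0.95,0,10],
  [0,0,0,0.69,0.95,0,10],
  [0,0,0,0.69,0.95,0,10],
  [0,0,0,0.69,0.95,0,10],
  [0,0,0,0,0,0,10],
])

```text
t: 7.3
eef_pos: [0.5061, 0.0306, 0.1534]
tcp_rot: [0.967, -0.254, -0.002, 0.001]
ft_force: [-0.3, 0.5, 0.1]
opening: 0.0154
```

```bash
python3 - <<'E'
from h import *
f=save('wrist','wrist4.png'); s=read_state();print(s['eef_pos'],s['tcp_rot'],s['opening'])
cv2.imwrite('pics/w4c.png',cv2.resize(cv2.cvtColor(f['frame'][0:200,160:360],cv2.COLOR_RGB2BGR),None,fx=3,fy=3,interpolation=cv2.INTER_CUBIC))
E
```

```text
[0.50581687 0.0323871  0.15345511] [ 9.67199577e-01 -2.54010557e-01 -1.87710058e-03  3.04013811e-04] 0.0153594623188798
```

View pics/wrist4.png

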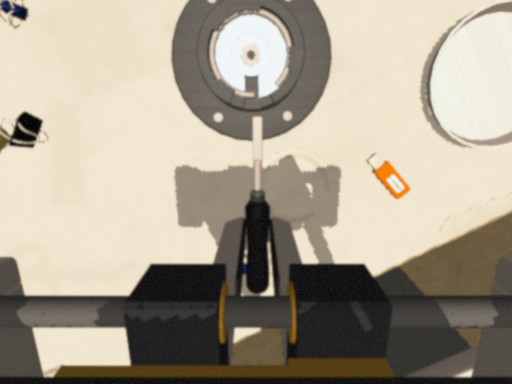

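View pics/w4c.png

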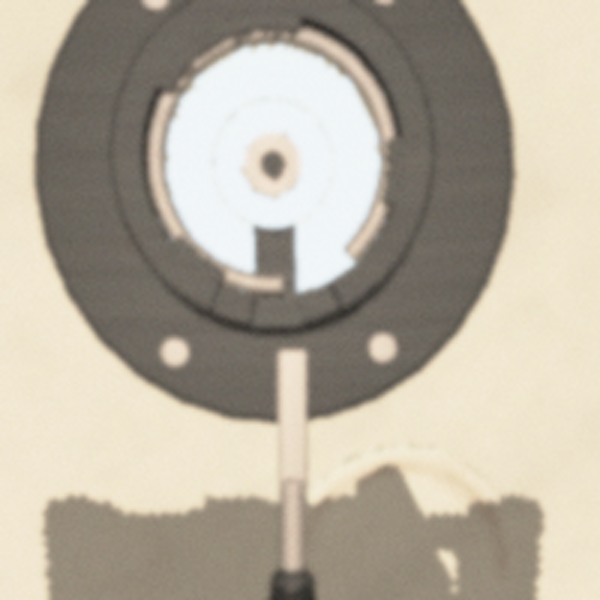

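```bash
python3 - <<'E'
from h import *
from scipy.optimize import least_squares
s=read_state()
f=load('wrist4.png'); g=f['frame'].max(2).astype(int)
# foot edge: per row leftmost/rightmost dark
pts=[]
for v in range(3,132):
    row=np.nonzero(g[v,165:340]<150)[0]+165
    if len(row): 
        pts+= [[row[0]-.5,v],[row[-1]+.5,v]]
pts=np.array(pts,float)
P=onplane(f,pts,.011)[:,:2]
r=least_squares(lambda p:np.hypot(*(P-p[:2]).T)-p[2],[.61,-.02,.075],loss='soft_l1',f_scale=.001); print('foot',r.x, np.median(np.abs(r.fun)))
w=lambda x,y,z: onplane(f,[[160+x/3,y/3]],z)[0]
print('hubhole',w(272,163,.04))
print('slot inner',w(275,228,.040),w(275,228,.035),'slot at r~28',w(275,270,.040))
print('end tip',w(283,285,.045),'notch outer', w(252,325,.044),w(290,325,.044))
C=r.x[:2]
for n,q in [('in',w(275,228,.040)),('out',w(275,262,.040))]:
    d=q[:2]-C; print(n,np.hypot(*d)*1e3,np.degrees(np.arctan2(d[1],d[0])))
# top & side
t=load('top0.png'); 
print('top hole',onplane(t,[[220+312/8,140+296/8]],.04)); sd=load('side0.png'); print('side hole',onplane(sd,[[205+318/8,175+194/8]],.04))
print('top notch',onplane(t,[[220+285/8,140+350/8]],.04))
for uv in [[258,120],[258,125],[258,130],[258,140],[258,150]]:
    q=depthpts(f,[uv]); print(uv,(T2tool(q,s)*1000).round(1))
E
```

```text
foot [ 0.61199892 -0.02346731  0.07367879] 0.00017277408057248672
hubhole [ 0.61220967 -0.02365842  0.04      ]
slot inner [ 0.5970262  -0.01594416  0.04      ] [ 0.59746499 -0.01611712  0.035     ] slot at r~28 [ 0.58719814 -0.01032831  0.04      ]
end tip [ 0.58232952 -0.01022675  0.045     ] notch outer [0.57721075 0.00291122 0.044     ] [ 0.57185015 -0.00657431  0.044     ]
in 16.756496796192376 153.32241653344363
out 25.89109645410045 152.23998974687737
top hole [[ 0.61057188 -0.02302987  0.04      ]]
side hole [[ 0.60968468 -0.0208604   0.04      ]]
top notch [[ 0.59145488 -0.01298145  0.04      ]]
[258, 120] [[70.8  2.  16. ]]
[258, 125] [[67.9  2.  17.5]]
[258, 130] [[65.1  2.  17.3]]
[258, 140] [[59.5  2.  16.8]]
[258, 150] [[53.8  2.  16. ]]
```

```bash
cat >> h.py <<'E'
def blade(f,s,u0=255,u1=260,v0=118,v1=154):
    vv,uu=np.mgrid[v0:v1,u0:u1]; P=depthpts(f,np.c_[uu.ravel(),vv.ravel()]); Q=T2tool(P,s)*1e3
    return Q
E
python3 - <<'E'
from h import *
for i in range(3):
    f=grab_frame('wrist'); s=read_state()
    Q=blade(f,s); Q=Q[np.abs(Q[:,2]-np.median(Q[:,2]))<4]
    A=np.polyfit(Q[:,0],Q[:,2],1); print(len(Q),'slope deg',np.degrees(np.arctan(A[0])),'z@60',np.polyval(A,60),'y',Q[:,1].mean(), s['eef_pos'].round(4),s['tcp_rot'].round(4), np.array(f['extrinsics'])[:3,3].round(4))
    E=np.array(f['extrinsics']); Tq=R.from_quat(s['tcp_rot']); print((Tq.inv().apply(E[:3,3]-s['eef_pos'])*1e3).round(1), np.degrees((Tq.inv()*R.from_matrix(E[:3,:3])).as_rotvec()).round(2))
E
```

```text
180 slope deg -0.2449179679749361 z@60 17.105531935681697 y 0.9410209134874095 [0.5057 0.0335 0.1536] [ 0.9674 -0.2533 -0.0019  0.    ] [ 0.573  -0.005   0.3108]
[  77.     0.7 -157.4] [-12.   -11.87  89.54]
179 slope deg 0.2794948282688513 z@60 17.23585366542921 y 0.6280892870480161 [0.5058 0.0342 0.1539] [ 9.675e-01 -2.527e-01 -1.700e-03 -1.000e-04] [ 0.573  -0.0039  0.3109]
[  76.7    0.5 -157.3] [-12.01 -11.91  89.53]
179 slope deg 0.5207506343285906 z@60 17.25455527252768 y 0.39683953898177843 [0.506  0.0346 0.1542] [ 9.677e-01 -2.522e-01 -1.400e-03 -1.000e-04] [ 0.5731 -0.0031  0.3112]
[  76.5    0.3 -157.3] [-12.02 -11.92  89.51]
```

Emit:
arm_command([
  [0,0,0,0.42,-0.04,0,10],
  [0,0,0,0,0,0.8,10],
  [0,0,0,0,0,1,10],
  [0,0,0,0,0,1,10],
  [0,0,0,0,0,0.8,10],
  [0,0,0,0,0,0.4,10],
  [0,0,0,0,0,0,10],
  [0,0,0,0,0,0,10],
  [0,0,0,0,0,0,10],
])

```text
t: 8.25
eef_pos: [0.5159, 0.0307, 0.0765]
tcp_rot: [0.968, -0.252, 0.001, -0.0]
ft_force: [-0.3, 0.1, -0.3]
opening: 0.0154
```

```bash
python3 - <<'E'
from h import *
f=save('wrist','wrist5.png'); s=read_state();print(s['eef_pos'],s['tcp_rot'],s['opening'],s['ft_force'])
cv2.imwrite('pics/w5c.png',cv2.resize(cv2.cvtColor(f['frame'][20:160,180:330],cv2.COLOR_RGB2BGR),None,fx=4,fy=4,interpolation=cv2.INTER_CUBIC))
E
```

```text
[0.51606716 0.03055122 0.07677428] [ 9.67704252e-01 -2.52084416e-01  1.37495725e-03 -1.95771438e-04] 0.015584019719704198 [ 1.1715205  -0.36908443 -0.83949331]
```

View pics/w5c.png

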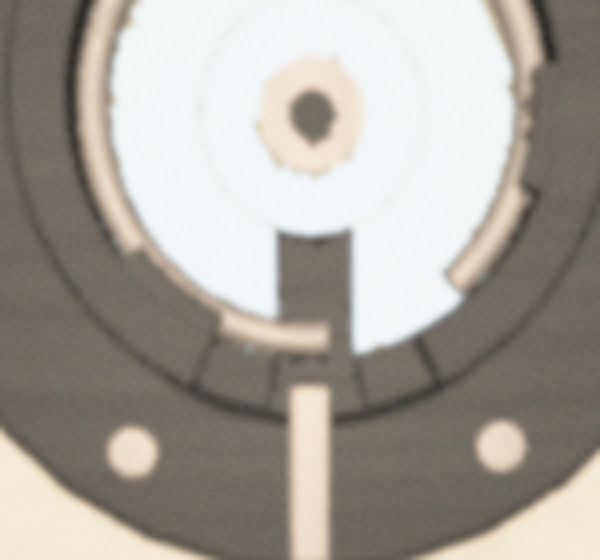

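Emit:
arm_command([
  [0,0,0,0,0,0.4,10],
  [0,0,0,0,0,0.3,10],
  [0,0,0,0,0,0.1,10],
  [0,0,0,0,0,0,10],
  [0,0,0,0,0,0,10],
  [0,0,0,0,0,0,10],
])

```text
t: 8.8
eef_pos: [0.5148, 0.0304, 0.0595]
tcp_rot: [0.968, -0.252, 0.0, -0.0]
ft_force: [0.2, 0.5, -1.2]
opening: 0.0154
```

Emit:
arm_command([
  [0,0,0,0,0,0.05,10],
  [0,0,0,0,0,0,10],
])

```text
t: 8.97
eef_pos: [0.5148, 0.0305, 0.0585]
tcp_rot: [0.968, -0.252, 0.0, -0.0]
ft_force: [-0.7, 0.5, -0.4]
opening: 0.0157
```

Emit:
arm_command([
  [0,0,0,0,0,0.05,10],
  [0,0,0,0,0,0,10],
])

```text
t: 9.13
eef_pos: [0.5147, 0.0305, 0.0574]
tcp_rot: [0.968, -0.252, -0.0, 0.0]
ft_force: [0.0, 0.1, -0.7]
opening: 0.0157
```

```bash
python3 - <<'E'
from h import *
f=save('wrist','wrist6.png'); s=read_state();print(s['eef_pos'],s['tcp_rot'],s['opening'],s['ft_force'],s['ft_torque'])
cv2.imwrite('pics/w6c.png',cv2.resize(cv2.cvtColor(f['frame'][20:160,180:330],cv2.COLOR_RGB2BGR),None,fx=4,fy=4,interpolation=cv2.INTER_CUBIC))
Q=blade(f,s); Q=Q[np.abs(Q[:,2]-np.median(Q[:,2]))<4]
A=np.polyfit(Q[:,0],Q[:,2],1); print('slope deg',np.degrees(np.arctan(A[0])),'z@60',np.polyval(A,60),'y',Q[:,1].mean())
print(depthpts(f,[[258,122],[258,130],[258,140],[240,130],[280,130]]).round(4))
E
```

```text
[0.51466484 0.03049572 0.05739837] [ 9.67652227e-01 -2.52287855e-01 -7.03546218e-05  6.42849669e-06] 0.015045767474254559 [-0.29419338 -0.45939287 -0.95877657] [0.04303425 0.19985902 0.03164874]
slope deg 0.008708486585726111 z@60 17.00229156120085 y -0.10515187992818906
[[ 0.5742 -0.0033  0.04  ]
 [ 0.5704 -0.0012  0.0415]
 [ 0.5653  0.0016  0.0398]
 [ 0.5745  0.0098  0.0161]
 [ 0.5616 -0.013   0.0144]]
```

View pics/w6c.png

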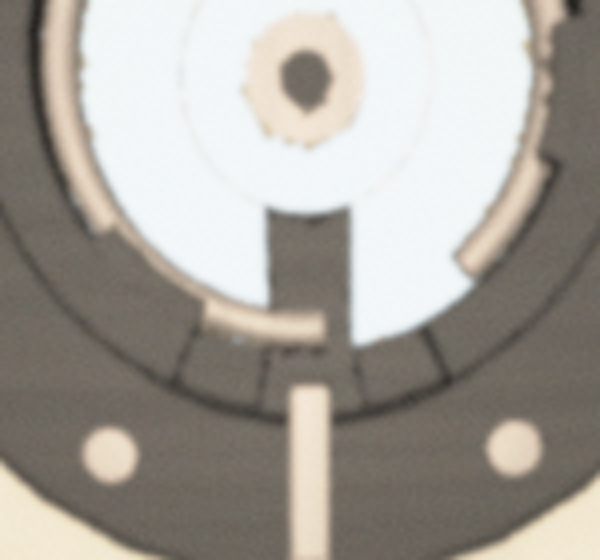

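Emit:
arm_command([
  [0,0,0,0,0,0.05,10],
  [0,0,0,0,0,0,10],
])

```text
t: 9.35
eef_pos: [0.5146, 0.0305, 0.0563]
tcp_rot: [0.968, -0.252, -0.0, 0.0]
ft_force: [-0.3, 0.0, -0.9]
opening: 0.0155
```

Emit:
arm_command([
  [0,0,0,0,0,0.05,10],
  [0,0,0,0,0,0,10],
])

```text
t: 9.52
eef_pos: [0.5146, 0.0305, 0.0552]
tcp_rot: [0.968, -0.252, -0.0, 0.0]
ft_force: [0.4, -0.5, -0.7]
opening: 0.0153
```

Emit:
arm_command([
  [0,0,0,0,0,0.05,10],
  [0,0,0,0,0,0,10],
])

```text
t: 9.68
eef_pos: [0.5148, 0.0305, 0.0545]
tcp_rot: [0.968, -0.252, 0.0, -0.0]
ft_force: [-0.6, -0.9, -0.2]
opening: 0.0155
```

Emit:
arm_command([
  [0,0,0,0,0,0.05,10],
  [0,0,0,0,0,0,10],
])

```text
t: 9.85
eef_pos: [0.5149, 0.0305, 0.0537]
tcp_rot: [0.968, -0.252, 0.0, -0.0]
ft_force: [-1.0, 1.0, 2.9]
opening: 0.0153
```

```bash
python3 - <<'E'
from h import *
for i in range(2):
    f=grab_frame('wrist'); s=read_state();print(s['eef_pos'],s['ft_force'].round(2),s['ft_torque'].round(3))
    Q=blade(f,s); Q=Q[np.abs(Q[:,2]-np.median(Q[:,2]))<4]
    A=np.polyfit(Q[:,0],Q[:,2],1); print('slope deg',np.degrees(np.arctan(A[0])),'z@60',np.polyval(A,60),'y',Q[:,1].mean())
E
```

```text
[0.51487071 0.03051815 0.05373321] [-2.07  0.84  2.13] [0.047 0.29  0.02 ]
slope deg -0.05567579204995504 z@60 16.06653832430274 y -0.11859901928920845
[0.51489301 0.03052038 0.05377464] [-0.95  0.26  2.56] [-0.001  0.188  0.002]
slope deg -1.1606849673159494 z@60 16.110366224518476 y -0.10975801776724453
```

Emit:
arm_command([
  [0,0,0,0,0,-0.06,10],
  [0,0,0,0,0,0,10],
  [0,0,0,0.2,0,0,10],
  [0,0,0,0.2,0,0,10],
  [0,0,0,0.2,0,0,10],
  [0,0,0,0.2,0,0,10],
  [0,0,0,0,0,0,10],
  [0,0,0,0,0,0,10],
])

```text
t: 10.62
eef_pos: [0.5293, 0.0223, 0.0546]
tcp_rot: [0.968, -0.252, 0.0, 0.0]
ft_force: [0.7, -1.3, 0.3]
opening: 0.015
```

```bash
python3 - <<'E'
from h import *
f=save('wrist','wrist7.png'); s=read_state();print(s['eef_pos'],s['tcp_rot'],s['opening'],s['ft_force'],s['ft_torque'])
cv2.imwrite('pics/w7c.png',cv2.resize(cv2.cvtColor(f['frame'][20:160,180:330],cv2.COLOR_RGB2BGR),None,fx=4,fy=4,interpolation=cv2.INTER_CUBIC))
E
```

```text
[0.52918132 0.02239885 0.05465716] [ 9.67626886e-01 -2.52384748e-01  3.83189079e-04  3.44383111e-05] 0.015511051055930217 [ 0.12285504 -0.01347664 -0.83395067] [-0.0095051   0.00998912 -0.03357075]
```

View pics/w7c.png

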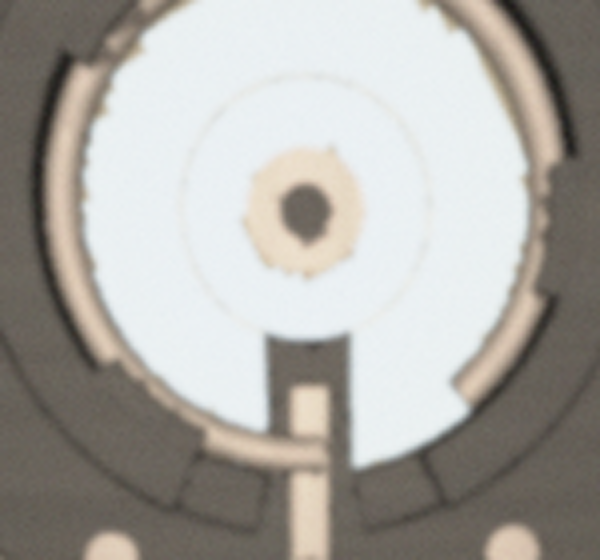

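Emit:
arm_command([
  [0,0,0,0,-0.06,0,10],
  [0,0.5,0,-0.04,0,0.11,10],
  [0,0.5,0,-0.04,0,0.11,10],
  [0,0.5,0,-0.03,0,0.11,10],
  [0,0.5,0,-0.03,0,0.11,10],
  [0,0,0,0,0,0,10],
  [0,0,0,0,0,0,10],
])

```text
t: 11.25
eef_pos: [0.5261, 0.0253, 0.0451]
tcp_rot: [0.963, -0.25, 0.1, 0.026]
ft_force: [-0.3, 0.5, -2.7]
opening: 0.0148
```

```bash
cat > look.py <<'E'
from h import *
import sys
n=sys.argv[1]; f=save('wrist',f'wrist{n}.png'); s=read_state();print(s['t'],s['eef_pos'],s['tcp_rot'],s['opening'],s['ft_force'].round(2),s['ft_torque'].round(3))
cv2.imwrite(f'pics/w{n}c.png',cv2.resize(cv2.cvtColor(f['frame'][20:170,180:330],cv2.COLOR_RGB2BGR),None,fx=4,fy=4,interpolation=cv2.INTER_CUBIC))
Q=blade(f,s,255,259,v0=120,v1=200); Q=Q[(np.abs(Q[:,2]-np.median(Q[:,2]))<4)]
A=np.polyfit(Q[:,0],Q[:,2],1); print('slope deg',np.degrees(np.arctan(A[0])),'z@60',np.polyval(A,60),'y',Q[:,1].mean())
E
python3 look.py 8
```

```text
11.3 [0.52717019 0.0249947  0.04562858] [ 0.96246873 -0.25077233  0.10039159  0.02624328] 0.015423813497160075 [-0.57 -0.59 -2.57] [ 0.148  0.402 -0.083]
slope deg 1.7099597229520376 z@60 16.82199936381798 y -0.16595787024197411
```

View pics/w8c.png

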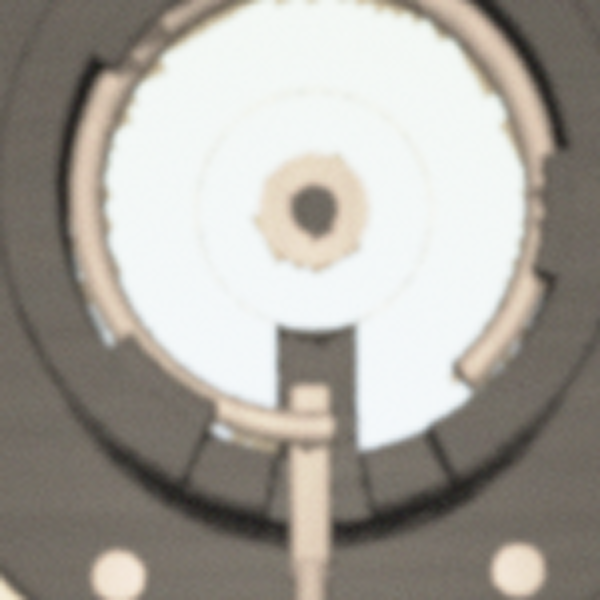

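Emit:
arm_command([
  [0,0,0,0.07,0,-0.04,10],
  [0,0,0,0.07,0,-0.09,10],
  [0,0,0,0.07,0,-0.09,10],
  [0,0,0,0.02,0,-0.1,10],
  [0,0,0,0,0,0,10],
  [0,0,0,0,0,0,10],
])

```text
t: 11.8
eef_pos: [0.5317, 0.023, 0.054]
tcp_rot: [0.962, -0.251, 0.103, 0.026]
ft_force: [0.1, 0.8, -1.5]
opening: 0.0152
```

```bash
python3 look.py 9
```

```text
11.85 [0.53154424 0.02312927 0.05388915] [ 0.96221655 -0.25092266  0.10246278  0.02604836] 0.015370804909366906 [-0.22 -0.24 -1.38] [0.127 0.272 0.041]
slope deg 2.3104042157101925 z@60 16.450382814972482 y -0.38844888614712236
```

View pics/w9c.png

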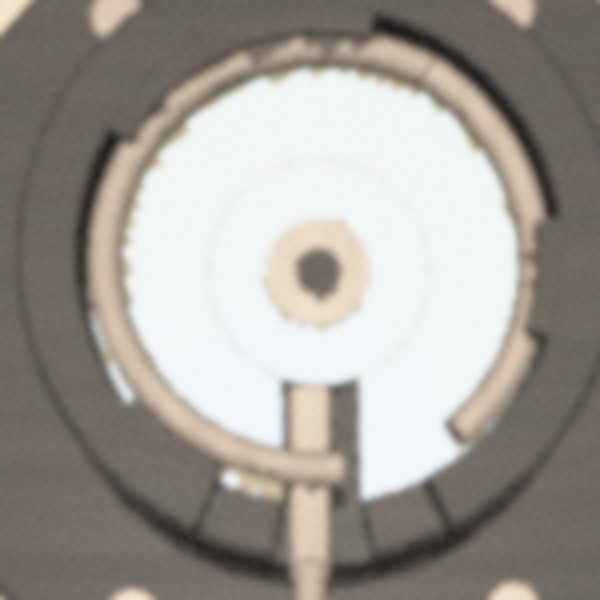

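```bash
python3 - <<'E'
from h import *
f=load('wrist9.png')
for c in [(335,466),(250,455),(190,420),(150,370),(120,320),(105,230),(480,410),(300,400),(170,460)]:
    uv=np.array([[180+c[0]/4,20+c[1]/4]]).round().astype(int); print(c,depthpts(f,uv).round(4))
s=read_state()
E
```

```text
(335, 466) [[ 0.5842 -0.0107  0.0552]]
(250, 455) [[ 5.913e-01 -5.000e-04  5.400e-02]]
(190, 420) [[0.5996 0.0039 0.0538]]
(150, 370) [[0.6089 0.0052 0.0527]]
(120, 320) [[0.6172 0.0059 0.0516]]
(105, 230) [[0.6296 0.0018 0.0498]]
(480, 410) [[ 0.5816 -0.0334  0.0485]]
(300, 400) [[ 0.5948 -0.0109  0.0523]]
(170, 460) [[0.5972 0.0098 0.0489]]
```

Emit:
arm_command([
  [0,0,0,-0.02,0,0.1,10],
  [0,0,0,-0.03,0,0.16,10],
  [0,0,0,0,0,0,10],
  [0,0,0,-0.25,0,-0.05,10],
  [0,0,0,-0.49,0,-0.1,10],
  [0,0,0,-0.49,0,-0.1,10],
  [0,0,0,-0.49,0,-0.1,10],
  [0,0,0,-0.49,0,-0.1,10],
  [0,0,0,-0.25,0,-0.05,10],
])

```text
t: 12.6
eef_pos: [0.4843, 0.0486, 0.0468]
tcp_rot: [0.963, -0.25, 0.1, 0.026]
ft_force: [0.0, 0.2, -1.3]
opening: 0.0154
```

```bash
python3 look.py 10; python3 - <<'E'
from h import *
f=load('wrist10.png'); cv2.imwrite('pics/w10d.png',cv2.resize(cv2.cvtColor(f['frame'][0:150,180:330],cv2.COLOR_RGB2BGR),None,fx=4,fy=4,interpolation=cv2.INTER_CUBIC))
E
```

```text
12.65 [0.4838918  0.04873938 0.04659826] [ 0.96260451 -0.25036471  0.10003832  0.02650284] 0.015478849879989137 [-1.22  0.62 -1.47] [0.1   0.308 0.04 ]
slope deg 3.294651734066364 z@60 16.929713681887513 y -0.4353069882424866
```

View pics/w10d.png

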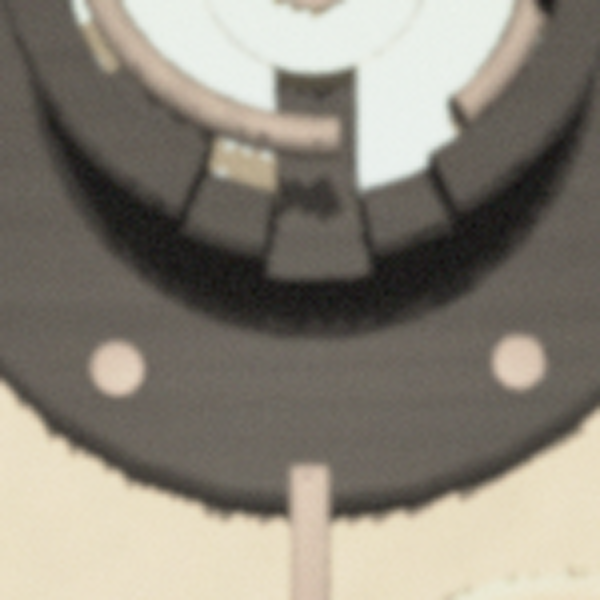

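Emit:
arm_command([
  [0,0,0,0.21,0,-0.98,10],
  [0,0,0,0.21,0,-0.98,10],
  [0,0,0,0.21,0,-0.98,10],
  [0,-0.83,0,0,0,0,10],
  [0,-0.83,0,0,0,0,10],
])

```text
t: 13.07
eef_pos: [0.4871, 0.0485, 0.1096]
tcp_rot: [0.968, -0.251, 0.018, 0.003]
ft_force: [1.5, -0.3, -1.1]
opening: 0.0155
```

Emit:
arm_command([
  [0,0,0,-0.54,-0.92,0,10],
  [0,0,0,-0.54,-0.92,0,10],
  [0,0,0,-0.54,-0.92,0,10],
  [0,0,0,-0.54,-0.92,0,10],
  [0,0,0,-0.54,-0.92,0,10],
  [0,0,0,-0.54,-0.92,0,10],
  [0,0,0,-0.54,-0.92,0,10],
  [0,0,0,-0.54,-0.92,0,10],
  [0,0,0,-0.54,-0.92,0,10],
  [0,0,0,0,0,0,10],
])

```text
t: 13.9
eef_pos: [0.4827, 0.2428, 0.1041]
tcp_rot: [0.968, -0.251, 0.018, 0.003]
ft_force: [0.7, 0.4, -0.8]
opening: 0.0154
```

```bash
python3 look.py 11;python3 - <<'E'
from h import *
save('top','top11.png'); save('side','side11.png')
for i in range(2):
    f=grab_frame('wrist'); s=read_state()
    Q=blade(f,s,255,259,v0=121,v1=150); Q=Q[np.abs(Q[:,2]-np.median(Q[:,2]))<4]
    A=np.polyfit(Q[:,0],Q[:,2],1); print('slope deg',np.degrees(np.arctan(A[0])),'z@60',np.polyval(A,60),s['eef_pos'])
E
```

```text
13.95 [0.48263569 0.24104645 0.10393936] [ 0.96788822 -0.2507249   0.01762426  0.00433632] 0.015278052981761677 [ 0.01  0.34 -0.66] [ 0.015  0.179 -0.039]
slope deg 3.362041467992163 z@60 16.830909091724067 y -1.9997670505985075
slope deg 0.6680093495602913 z@60 16.94867484707961 [0.48258002 0.23888666 0.10374856]
slope deg -0.23144257974180962 z@60 17.005644477109996 [0.48264647 0.23865122 0.10376437]
```

View pics/wrist11.png

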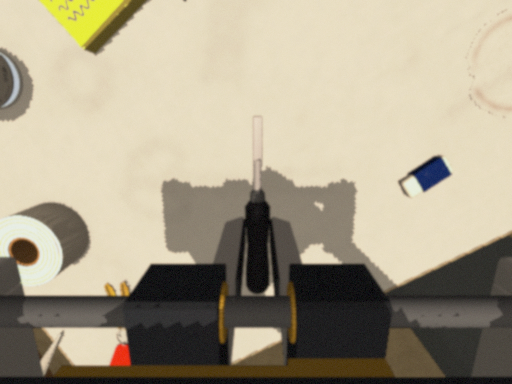

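Emit:
arm_command([
  [0,-0.28,0,0,0,0,10],
  [0,0,0,0,0,1,10],
  [0,0,0,0,0,1,10],
  [0,0,0,0,0,1,10],
  [0,0,0,0,0,0.7,10],
  [0,0,0,0,0,0.1,10],
  [0,0,0,0,0,0,10],
  [0,0,0,0,0,0,10],
])

```text
t: 14.82
eef_pos: [0.4837, 0.2389, 0.0283]
tcp_rot: [0.968, -0.253, 0.003, 0.001]
ft_force: [0.8, 0.8, -0.2]
opening: 0.0153
```

Emit:
arm_command([
  [0,0,0,0,0,0.05,10],
  [0,0,0,0,0,0,10],
])

```text
t: 14.98
eef_pos: [0.4838, 0.2394, 0.0277]
tcp_rot: [0.968, -0.252, 0.004, 0.0]
ft_force: [-1.4, -0.1, -0.9]
opening: 0.0153
```

Emit:
arm_command([
  [0,0,0,0,0,0.05,10],
  [0,0,0,0,0,0,10],
])

```text
t: 15.15
eef_pos: [0.4833, 0.2394, 0.0262]
tcp_rot: [0.968, -0.252, 0.003, 0.001]
ft_force: [0.2, -0.2, -0.7]
opening: 0.0157
```

Emit:
arm_command([
  [0,0,0,0,0,0.05,10],
  [0,0,0,0,0,0,10],
])

```text
t: 15.32
eef_pos: [0.4834, 0.2395, 0.0256]
tcp_rot: [0.968, -0.252, 0.003, 0.001]
ft_force: [-1.4, -0.8, 3.6]
opening: 0.0147
```

Emit:
arm_command([
  [0,0,0,0,0,0.04,10],
  [0,0,0,0,0,0,10],
])

```text
t: 15.48
eef_pos: [0.4834, 0.2395, 0.0256]
tcp_rot: [0.968, -0.252, 0.003, 0.001]
ft_force: [-2.9, -1.4, 10.1]
opening: 0.0156
```

Emit:
arm_command([
  [0,0,0,0,0,-0.03,18],
  [0,0,0,0,0,0,22],
  [0,0,0,0,0,0,40],
  [0,0,0,0,0,0,40],
  [0,0,0,0,0,-0.5,40],
  [0,0,0,0,0,-1,40],
  [0,0,0,0,0,-1,40],
  [0,0,0,0,0,-1,40],
  [0,0,0,0,0,-1,40],
  [0,0,0,0,0,-1,40],
])

```text
t: 16.32
eef_pos: [0.4824, 0.2396, 0.1362]
tcp_rot: [0.968, -0.252, 0.003, 0.001]
ft_force: [0.5, 1.0, 0.6]
opening: 0.04
```

```bash
python3 look.py 12
```

```text
16.3667 [0.48547999 0.24072008 0.14065224] [ 0.96765084 -0.25220163  0.00663886 -0.00145405] 0.04020648899938388 [1.16 0.04 2.98] [ 0.04   0.097 -0.058]
slope deg 5.843549273290844 z@60 132.4652784921232 y 2.663636379420417
```

View pics/wrist12.png

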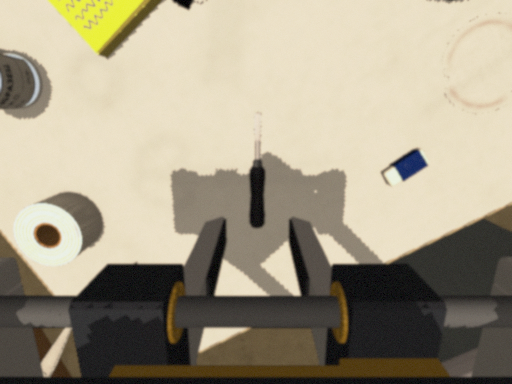

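Emit:
arm_command([
  [0,0,-0.96,0,0,0,40],
  [0,0,-0.96,0,0,0,40],
  [0,0,-0.96,0,0,0,40],
  [0,0,-0.96,0,0,0,40],
  [0,0,-0.96,0,0,0,40],
  [0,0,-0.96,0,0,0,40],
  [0,0,-0.96,0,0,0,40],
  [0,0,-0.96,0,0,0,40],
  [0,0,-0.96,0,0,0,40],
  [0,0,-0.96,0,0,0,40],
])

```text
t: 17.2
eef_pos: [0.4823, 0.2396, 0.1343]
tcp_rot: [0.969, 0.247, 0.002, 0.002]
ft_force: [0.2, 0.3, 0.5]
opening: 0.0402
```

Emit:
arm_command([
  [0,0,-0.96,0,0,0,40],
  [0,0,-0.96,0,0,0,40],
  [0,0,-0.96,0,0,0,40],
  [0,0,-0.96,0,0,0,40],
  [0,0,-0.96,0,0,0,40],
])

```text
t: 17.62
eef_pos: [0.4823, 0.2396, 0.1343]
tcp_rot: [0.877, 0.481, 0.001, 0.003]
ft_force: [-0.4, 0.7, 0.3]
opening: 0.0399
```

Emit:
arm_command([
  [0,0,0,-0.62,0.92,0,30],
  [0,0,0,-0.62,0.92,0,30],
  [0,0,0,-0.62,0.92,0,30],
  [0,0,0,-0.62,0.92,0,30],
  [0,0,0,-0.62,0.92,0,30],
  [0,0,0,-0.62,0.92,0,30],
  [0,0,0,-0.62,0.92,0,30],
  [0,0,0,-0.62,0.92,0,30],
  [0,0,0,-0.62,0.92,0,30],
  [0,0,0,-0.62,0.92,0,30],
])

```text
t: 18.45
eef_pos: [0.57, 0.0347, 0.1354]
tcp_rot: [0.878, 0.478, 0.002, 0.003]
ft_force: [-0.2, 0.0, 0.7]
opening: 0.0299
```

Emit:
arm_command([
  [0,0,0,-0.62,0.92,0,30],
  [0,0,0,-0.62,0.92,0,30],
  [0,0,0,0,0,0,30],
  [0,0,0,0,0,0,30],
  [0,0,0,0,0,0,30],
])

```text
t: 18.87
eef_pos: [0.5867, -0.0045, 0.1355]
tcp_rot: [0.878, 0.478, 0.001, 0.002]
ft_force: [-1.1, 0.7, 0.3]
opening: 0.0302
```

```bash
python3 look.py 13
```

```text
18.9167 [ 0.58665099 -0.00413952  0.13554643] [0.87793383 0.47877543 0.00132834 0.00212568] 0.029912821155363884 [-0.27 -0.1  -0.2 ] [-0.1    0.098 -0.029]
slope deg 5.728459392238247 z@60 122.40086321459432 y -0.14111336662460505
```

View pics/wrist13.png

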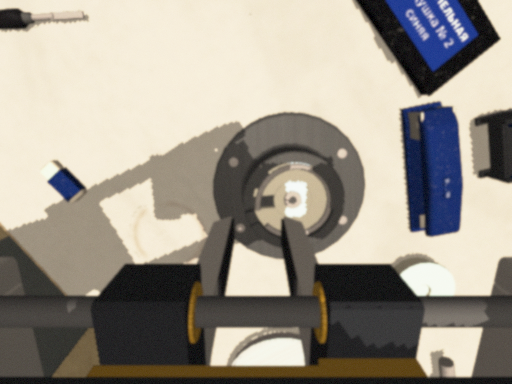

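```bash
python3 - <<'E'
from h import *
f=load('wrist13.png'); c=f['frame'][150:230,220:345]
cv2.imwrite('pics/w13d.png',cv2.resize(cv2.cvtColor(c,cv2.COLOR_RGB2BGR),None,fx=6,fy=6,interpolation=cv2.INTER_CUBIC))
E
```

```text
(no output)
```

View pics/w13d.png

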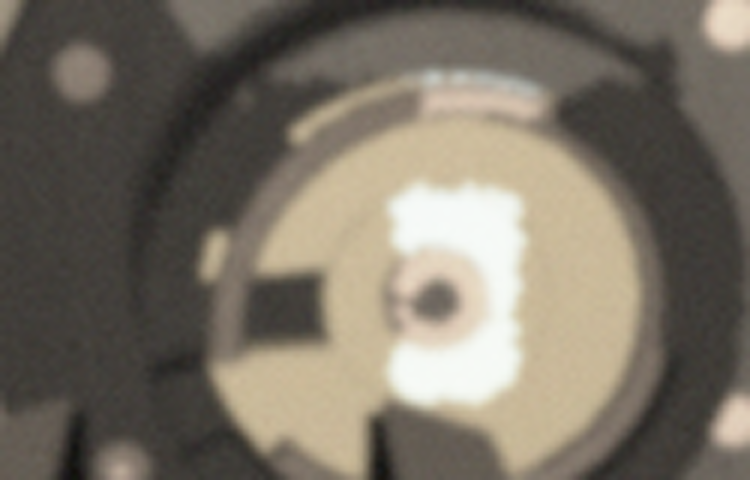

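```bash
python3 - <<'E'
from h import *
f=load('wrist13.png'); s=read_state(); print(s['eef_pos'],s['tcp_rot'])
for c in [(229,358),(229,320),(230,300),(234,280),(247,240),(285,170)]:
    uv=np.array([[220+c[0]/6-.4,150+c[1]/6-.4]]); P=onplane(f,uv,.0545); print(c,uv,P.round(4),(T2tool(P,s)*1e3).round(1),depthpts(f,uv.round().astype(int)).round(4))
E
```

```text
[ 0.58665099 -0.00413952  0.13554643] [0.87793383 0.47877543 0.00132834 0.00212568]
(229, 358) [[257.76666667 209.26666667]] [[ 0.5842 -0.0104  0.0545]] [[-6.6  0.9 81.1]] [[ 0.5846 -0.0102  0.0549]]
(229, 320) [[257.76666667 202.93333333]] [[ 0.5872 -0.0057  0.0545]] [[-1.   1.  81.1]] [[ 0.5875 -0.0057  0.0552]]
(230, 300) [[257.93333333 199.6       ]] [[ 0.5889 -0.0033  0.0545]] [[ 1.9  1.1 81.1]] [[ 0.5889 -0.0035  0.055 ]]
(234, 280) [[258.6        196.26666667]] [[ 0.591  -0.0012  0.0545]] [[ 4.8  1.6 81.1]] [[ 0.5913 -0.0013  0.054 ]]
(247, 240) [[260.76666667 189.6       ]] [[0.5956 0.0026 0.0545]] [[10.5  3.4 81.1]] [[0.5956 0.0023 0.0546]]
(285, 170) [[267.1        177.93333333]] [[0.6053 0.0082 0.0545]] [[20.4  8.6 81.1]] [[0.6277 0.0599 0.2931]]
```

Emit:
arm_command([
  [0,0,0.4,0,0.06,0,24],
  [0,0,0,0,0,1,24],
  [0,0,0,0,0,1,24],
  [0,0,0,0,0,0.8,24],
  [0,0,0,0,0,0.4,24],
  [0,0,0,0,0,0.15,24],
  [0,0,0,0,0,0,24],
  [0,0,0,0,0,0,24],
])

```text
t: 19.58
eef_pos: [0.5893, -0.0055, 0.0698]
tcp_rot: [0.888, 0.46, 0.002, 0.003]
ft_force: [-0.4, -0.4, 0.5]
opening: 0.0238
```

```bash
python3 look.py 14; python3 - <<'E'
from h import *
f=load('wrist14.png'); c=f['frame'][100:250,180:340]
cv2.imwrite('pics/w14d.png',cv2.resize(cv2.cvtColor(c,cv2.COLOR_RGB2BGR),None,fx=4,fy=4,interpolation=cv2.INTER_CUBIC))
E
```

```text
19.6333 [ 0.58970186 -0.00577272  0.07019077] [0.88781345 0.46018447 0.00262564 0.00326176] 0.023769149896256066 [-0.72  0.24  0.51] [-0.014  0.112  0.032]
slope deg 6.273254569482238 z@60 57.255936162467115 y -0.7960505570440952
```

View pics/w14d.png

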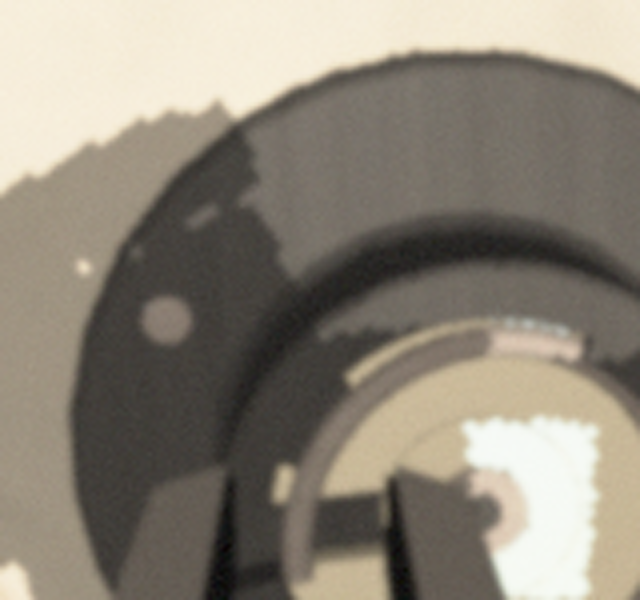

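Emit:
arm_command([
  [0,0,0,0,-0.05,0.1,24],
  [0,0,0,0,0,0,14],
  [0,0,0,0,0,0,8],
  [0,0,0,0,0,0,2],
  [0,0,0,0,0,0,2],
  [0,0,0,0,0,0,2],
  [0,0,0,0,0,0,2],
], newtons=35)

```text
t: 20.22
eef_pos: [0.5879, -0.0057, 0.0671]
tcp_rot: [0.888, 0.46, 0.002, 0.003]
ft_force: [-1.3, -1.5, 0.5]
opening: 0.0039
```

```bash
python3 look.py 15; python3 - <<'E'
from h import *
f=load('wrist15.png'); c=f['frame'][100:250,180:340]
cv2.imwrite('pics/w15d.png',cv2.resize(cv2.cvtColor(c,cv2.COLOR_RGB2BGR),None,fx=4,fy=4,interpolation=cv2.INTER_CUBIC))
E
```

```text
20.2667 [ 0.58794414 -0.00573     0.06710999] [0.88794759 0.45993302 0.00159456 0.00285343] 0.0036519067968176964 [-1.2  -1.16  1.5 ] [-0.359  0.247 -0.062]
slope deg 6.56358138090238 z@60 54.096922331769676 y -0.2520242590389051
```

View pics/w15d.png

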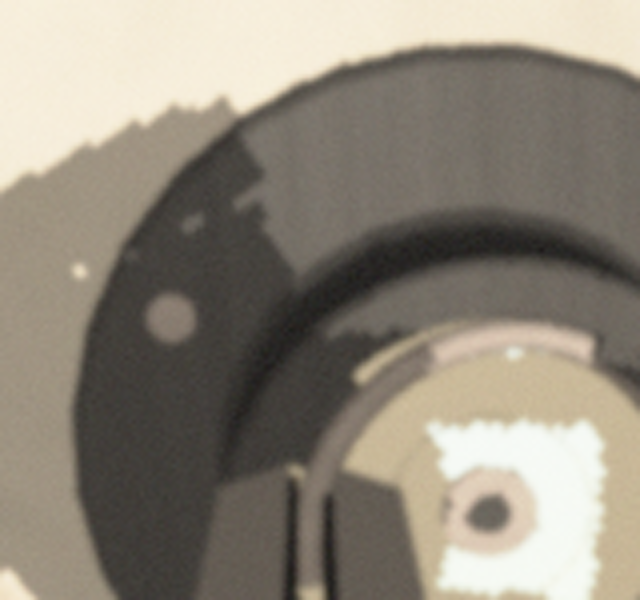

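Emit:
arm_command([
  [0,0,0,0,-0.05,-0.15,2],
  [0,0,0,0,-0.05,-0.15,2],
  [0,0,0,0,-0.05,-0.15,2],
  [0,0,0,0,-0.05,-0.15,2],
  [0,0,0,0,-0.05,-0.15,2],
  [0,0,0,0,0,0,2],
])

```text
t: 20.77
eef_pos: [0.5841, -0.0019, 0.0829]
tcp_rot: [0.888, 0.46, 0.002, 0.003]
ft_force: [-0.8, 0.6, -1.1]
opening: 0.0037
```

```bash
python3 look.py 16; python3 - <<'E'
from h import *
f=load('wrist16.png'); c=f['frame'][80:250,180:380]
cv2.imwrite('pics/w16d.png',cv2.resize(cv2.cvtColor(c,cv2.COLOR_RGB2BGR),None,fx=3.5,fy=3.5,interpolation=cv2.INTER_CUBIC))
f=save('side','side16.png'); c=f['frame'][140:240,180:300]
cv2.imwrite('pics/s16d.png',cv2.resize(cv2.cvtColor(c,cv2.COLOR_RGB2BGR),None,fx=6,fy=6,interpolation=cv2.INTER_CUBIC))
E
```

```text
20.8167 [ 0.5840781  -0.00196323  0.08262987] [0.88786922 0.46008256 0.00232717 0.00262202] 0.0036517831810877017 [ 0.17  1.67 -0.24] [0.133 0.154 0.059]
slope deg 5.149931147337175 z@60 69.94355414059582 y -0.31257738562569354
```

View pics/w16d.png

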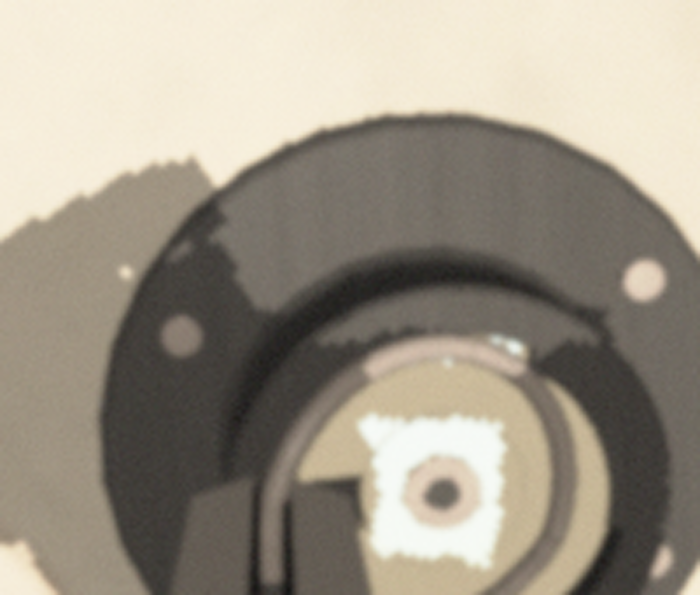

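View pics/s16d.png

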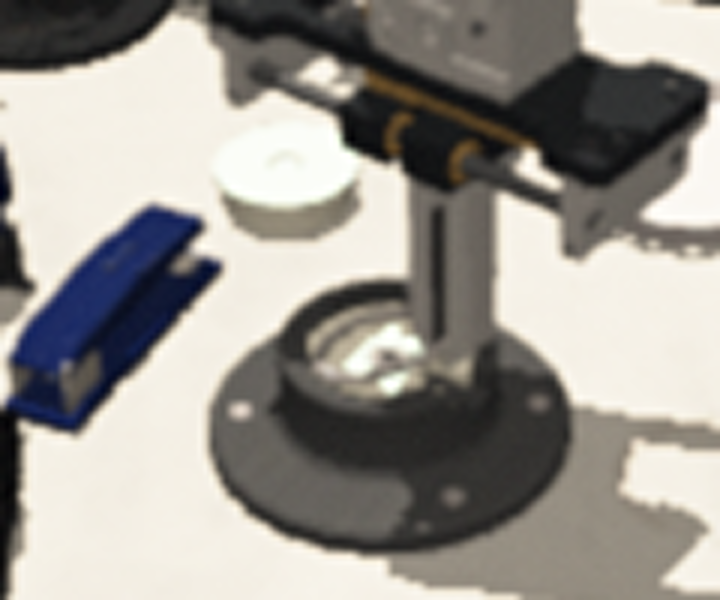

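Emit:
arm_command([
  [0,0,0,0,-0.03,-0.15,2],
  [0,0,0,0,-0.03,-0.2,2],
  [0,0,0,0,0,-0.2,2],
  [0,0,0,0,0,-0.2,2],
  [0,0,0,0,0,-0.2,2],
  [0,0,0,0,0,-0.3,2],
  [0,0,0,0,0,-0.3,2],
  [0,0,0,0,0,0,2],
])

```text
t: 21.53
eef_pos: [0.5839, -0.0019, 0.1148]
tcp_rot: [0.888, 0.46, 0.003, 0.004]
ft_force: [0.1, 0.8, -0.3]
opening: 0.0037
```

```bash
python3 look.py 17; python3 - <<'E'
from h import *
f=load('wrist17.png'); c=f['frame'][80:250,180:380]
cv2.imwrite('pics/w17d.png',cv2.resize(cv2.cvtColor(c,cv2.COLOR_RGB2BGR),None,fx=3.5,fy=3.5,interpolation=cv2.INTER_CUBIC))
f=save('side','side17.png'); c=f['frame'][140:240,180:300]
cv2.imwrite('pics/s17d.png',cv2.resize(cv2.cvtColor(c,cv2.COLOR_RGB2BGR),None,fx=6,fy=6,interpolation=cv2.INTER_CUBIC))
E
```

```text
21.5833 [ 0.58349924 -0.00179104  0.11416088] [0.88791854 0.4599811  0.00266269 0.00331171] 0.003956151254279874 [-1.37 -0.19 -1.01] [-0.032  0.095  0.014]
slope deg 5.946763310821385 z@60 101.56503764834741 y 0.014524485743581644
```

View pics/w17d.png

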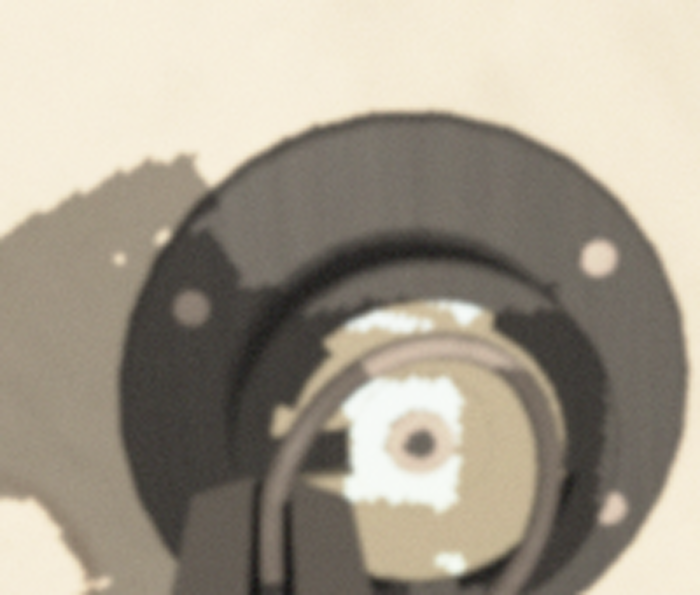

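View pics/s17d.png

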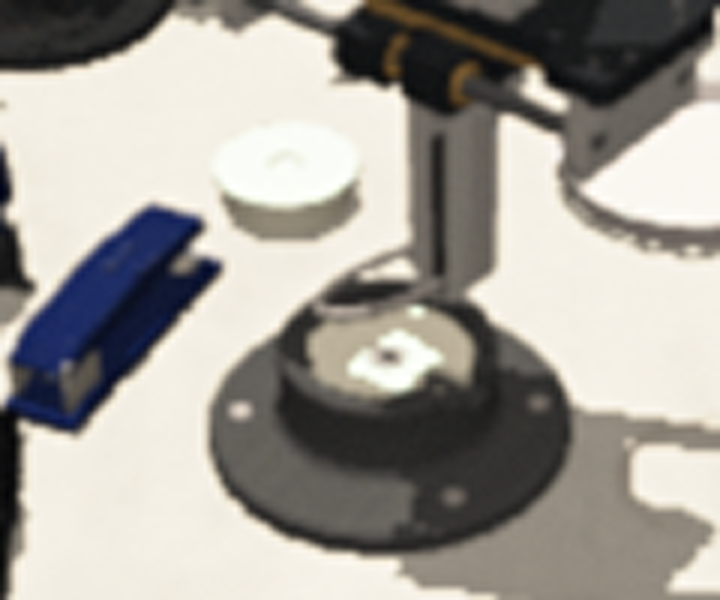

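Emit:
arm_command([
  [0,0,0,0,0,-0.5,2],
  [0,0,0,0,0,-0.5,2],
  [0,0,0,0,0,0,2],
  [0,0,0,0,0,0,2],
  [0,0,0,0,0,0,2],
])

```text
t: 22.05
eef_pos: [0.5826, -0.0016, 0.1332]
tcp_rot: [0.888, 0.46, 0.002, 0.003]
ft_force: [0.3, 0.6, 0.3]
opening: 0.0038
```

```bash
python3 look.py 18; python3 - <<'E'
from h import *
f=load('wrist18.png'); s=read_state()
c=f['frame'][80:250,180:380]
cv2.imwrite('pics/w18d.png',cv2.resize(cv2.cvtColor(c,cv2.COLOR_RGB2BGR),None,fx=3.5,fy=3.5,interpolation=cv2.INTER_CUBIC))
# pixels with height within 70..140 mm
vv,uu=np.mgrid[120:245,235:360]; uv=np.c_[uu.ravel(),vv.ravel()]
P=depthpts(f,uv); ok=(f['range_z'][uv[:,1],uv[:,0]]>0)&(P[:,2]>.07)&(P[:,2]<.16)
Q=T2tool(P[ok],s)*1e3; k=(Q[:,0]>12); Q=Q[k]; print(len(Q))
A=np.c_[Q[:,:2],np.ones(len(Q))]; w=np.ones(len(Q),bool)
for _ in range(5):
    p=np.linalg.lstsq(A[w],Q[w,2],rcond=None)[0]; r=Q[:,2]-A@p; w=np.abs(r)<3
print('plane',p,w.sum(),'tilt x,y deg',np.degrees(np.arctan(p[:2])), 'bounds',Q[w].min(0),Q[w].max(0))
g=Q[w]
c2=np.linalg.lstsq(np.c_[2*g[:,:2],np.ones(len(g))],(g[:,:2]**2).sum(1),rcond=None)[0]; print('centre tool',c2[:2],'r',np.sqrt(c2[2]+(c2[:2]**2).sum()))
# dish from top
t=load('top0.png')
E
```

```text
22.1 [ 0.58233617 -0.00154184  0.13281456] [0.88791116 0.46000518 0.00159702 0.00254131] 0.0034754371368386524 [-0.01  0.15 -1.15] [-0.02   0.128  0.031]
slope deg 5.503142115382926 z@60 120.13135219904204 y -0.08482365168492581
809
plane [-0.04892576  0.50408933 13.45945556] 792 tilt x,y deg [-2.80100581 26.75218549] bounds [12.02667529 -0.22857767 11.79539204] [34.72745627 57.08869031 42.37257425]
centre tool [ 6.30539488 28.81825796] r 26.53679816871505
```

View pics/w18d.png

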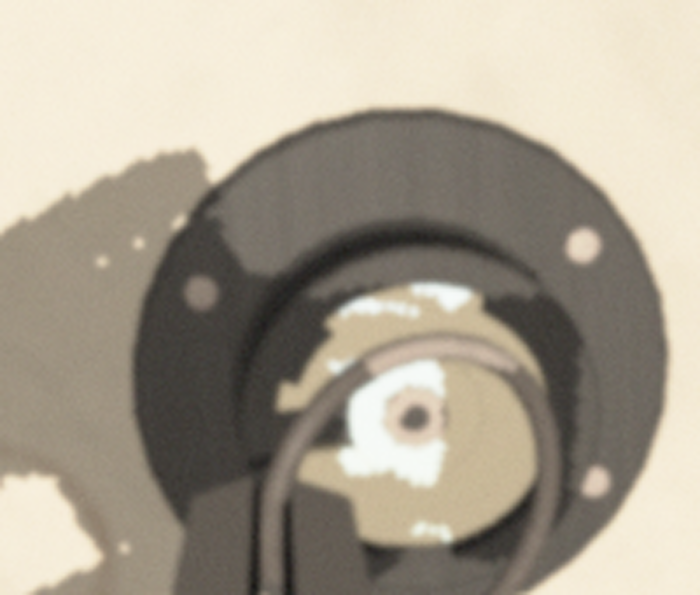

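Emit:
arm_command([
  [0,0,0,-0.4,0.03,0,2],
  [0,0,0,-0.8,0.03,0,2],
  [0,0,0,-0.9,0.03,0,2],
  [0,0,0,-0.9,0.03,0,2],
  [0,0,0,-0.9,0.03,0,2],
  [0,0,0,-0.9,0.03,0,2],
  [0,0,0,-0.9,0.03,0,2],
])

```text
t: 22.68
eef_pos: [0.5189, -0.0981, 0.1324]
tcp_rot: [0.888, 0.46, 0.001, 0.002]
ft_force: [0.4, 0.4, -0.4]
opening: 0.0036
```

Emit:
arm_command([
  [0,0,0,-0.9,0.03,0,2],
  [0,0,0,-0.9,0.03,0,2],
  [0,0,0,-0.9,0.03,0,2],
  [0,0,0,-0.9,0.03,0,2],
  [0,0,0,-0.9,0.03,0,2],
  [0,0,0,-0.8,0.03,0,2],
  [0,0,0,-0.54,0.03,0,2],
  [0,0,0,0,0,0,2],
  [0,0,0,0,0,0,2],
])

```text
t: 23.43
eef_pos: [0.4559, -0.1952, 0.1327]
tcp_rot: [0.888, 0.459, 0.002, 0.002]
ft_force: [-0.0, -0.2, -0.7]
opening: 0.0039
```

Emit:
arm_command([
  [0,0,0,0,0,0,2],
  [0,0,0,0,0,0,2],
])

```text
t: 23.6
eef_pos: [0.4566, -0.1943, 0.1328]
tcp_rot: [0.888, 0.46, 0.002, 0.002]
ft_force: [0.2, -0.6, -1.2]
opening: 0.0035
```

```bash
python3 look.py 19; python3 - <<'E'
from h import *
save('side','side19.png'); save('top','top19.png')
E
```

```text
23.65 [ 0.45661527 -0.19431499  0.13279997] [0.88765986 0.4604891  0.00180503 0.00255109] 0.0036457896065338192 [-0.35  0.19 -0.81] [-0.013  0.131  0.044]
slope deg 2.0481400617640153 z@60 130.12516077675946 y -0.4994652092697073
```

View pics/wrist19.png

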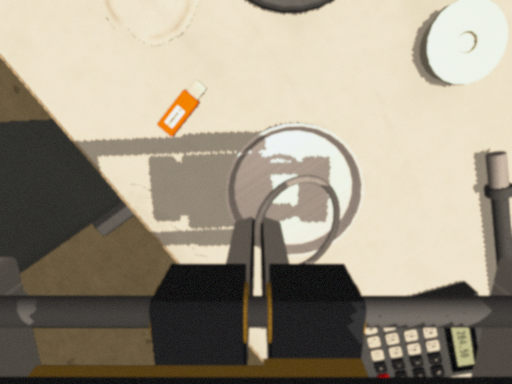

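View pics/side19.png

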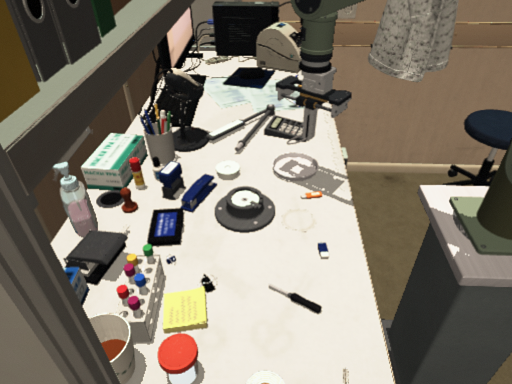

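```bash
python3 - <<'E'
from h import *
f=load('wrist19.png'); s=read_state(); 
cv2.imwrite('pics/w19d.png',cv2.resize(cv2.cvtColor(f['frame'][110:260,215:375],cv2.COLOR_RGB2BGR),None,fx=4,fy=4,interpolation=cv2.INTER_CUBIC))
from scipy.optimize import least_squares
P=onplane(f,[[228,188],[360,183],[294,123],[250,139],[339,137]],.018)[:,:2]
r=least_squares(lambda p:np.hypot(*(P-p[:2]).T)-.066,[.48,-.21]); print(r.x,r.fun*1e3)
print((T2tool(np.r_[r.x,.018][None],s)*1e3).round(1))
vv,uu=np.mgrid[165:245,245:350]; uv=np.c_[uu.ravel(),vv.ravel()]
P=depthpts(f,uv); ok=(f['range_z'][uv[:,1],uv[:,0]]>0)&(P[:,2]>.06)&(P[:,2]<.16)
Q=T2tool(P[ok],s)*1e3; Q=Q[Q[:,0]>12]
A=np.c_[Q[:,:2],np.ones(len(Q))]; w=np.ones(len(Q),bool)
for _ in range(5):
    p=np.linalg.lstsq(A[w],Q[w,2],rcond=None)[0]; w=np.abs(Q[:,2]-A@p)<3
print(p,w.sum(),Q[w].min(0),Q[w].max(0))
E
```

```text
[ 0.4839836  -0.21751318] [-3.3307323  -3.28692792  0.20112107  0.49565247  0.40429982]
[[ -3.2  35.1 115. ]]
[-0.05259154  0.50400912 14.16018077] 798 [12.10599766  0.09179637 12.94080518] [34.62046112 56.92418648 42.82023553]
```

View pics/w19d.png

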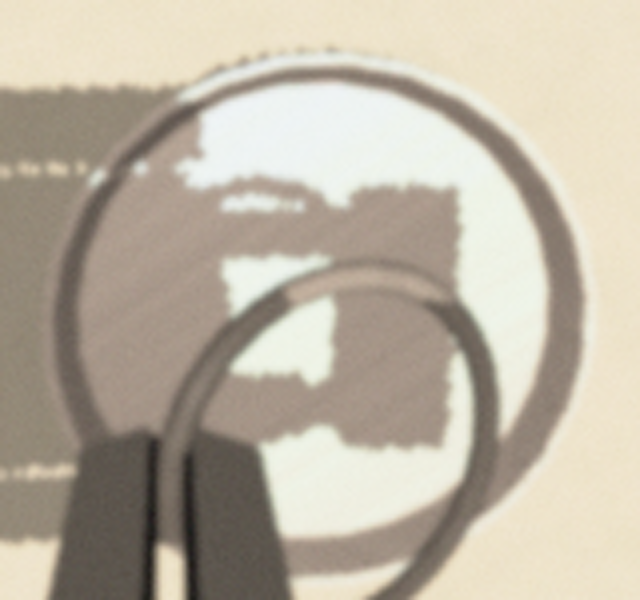

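Emit:
arm_command([
  [0,0,0,-0.07,0.15,0.5,2],
  [0,0,0,0,0,0.9,2],
  [0,0,0,0,0,0.9,2],
  [0,0,0,0,0,0.8,2],
  [0,0,0,0,0,0.6,2],
  [0,0,0,0,0,0.3,2],
  [0,0,0,0,0,0,2],
  [0,0,0,0,0,0,2],
])

```text
t: 24.42
eef_pos: [0.4583, -0.198, 0.0525]
tcp_rot: [0.888, 0.46, 0.002, 0.002]
ft_force: [-0.3, -0.4, 0.2]
opening: 0.0037
```

```bash
python3 look.py 20; python3 - <<'E'
from h import *
f=load('wrist20.png');cv2.imwrite('pics/w20d.png',cv2.resize(cv2.cvtColor(f['frame'][80:260,200:400],cv2.COLOR_RGB2BGR),None,fx=3.5,fy=3.5,interpolation=cv2.INTER_CUBIC))
E
```

```text
24.4667 [ 0.4588369  -0.19834376  0.05320574] [0.88787719 0.46006655 0.00194306 0.00301507] 0.0036703900598867288 [ 0.25 -0.77  0.17] [-0.095  0.14  -0.01 ]
slope deg 3.562484950501135 z@60 50.6929092290277 y -0.9543390429798874
```

View pics/w20d.png

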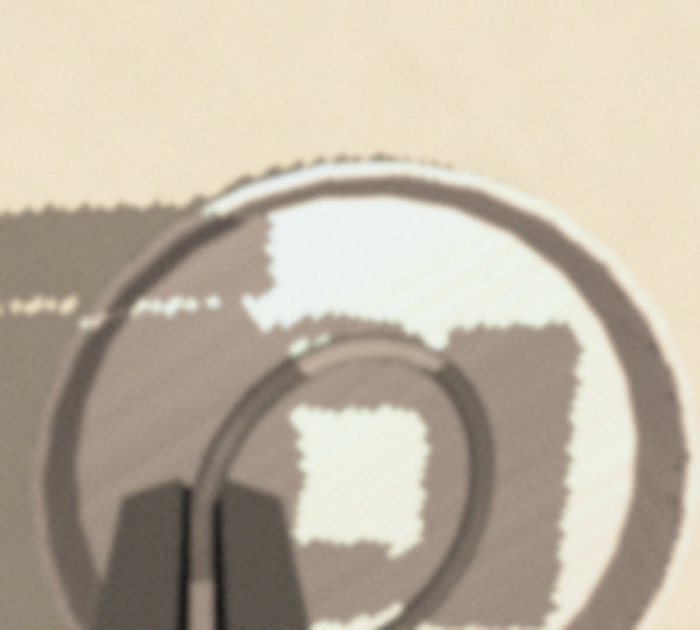

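Emit:
arm_command([
  [0,0,0,0,0,0.1,2],
  [0,0,0,0,0,0.1,2],
  [0,0,0,0,0,0.1,2],
  [0,0,0,0,0,0.1,2],
  [0,0,0,0,0,0.1,2],
  [0,0,0,0,0,0,2],
], newtons=12)

```text
t: 24.97
eef_pos: [0.4582, -0.198, 0.0425]
tcp_rot: [0.888, 0.46, 0.002, 0.002]
ft_force: [0.3, 0.2, 0.0]
opening: 0.0046
```

Emit:
arm_command([
  [0,0,0,0,0,0.1,2],
  [0,0,0,0,0,0.1,2],
  [0,0,0,0,0,0.1,2],
  [0,0,0,0,0,0.1,2],
  [0,0,0,0,0,0,2],
])

```text
t: 25.38
eef_pos: [0.4581, -0.198, 0.0343]
tcp_rot: [0.888, 0.46, 0.001, 0.002]
ft_force: [0.4, 1.3, -0.4]
opening: 0.0042
```

```bash
python3 look.py 21; python3 - <<'E'
from h import *
f=load('wrist21.png');cv2.imwrite('pics/w21d.png',cv2.resize(cv2.cvtColor(f['frame'][80:260,200:400],cv2.COLOR_RGB2BGR),None,fx=3.5,fy=3.5,interpolation=cv2.INTER_CUBIC))
for x,y in [(370,360),(480,470),(430,590),(240,430),(205,540),(300,250)]: print((x,y),depthpts(f,[[200+x/3.5,80+y/3.5]]).round(4))
E
```

```text
25.4333 [ 0.458228   -0.19802921  0.0345043 ] [0.88793137 0.45996712 0.00158837 0.00236905] 0.004273315522579297 [-0.29  0.51 -0.37] [-0.059  0.126  0.011]
slope deg 4.74922438114603 z@60 32.468833407193344 y -0.3826965835539234
(370, 360) [[ 0.5009 -0.1886  0.0144]]
(480, 470) [[ 0.5063 -0.2224  0.0042]]
(430, 590) [[ 0.4851 -0.2372  0.0052]]
(240, 430) [[ 0.476  -0.1845  0.0199]]
(205, 540) [[ 0.4595 -0.1973  0.0219]]
(300, 250) [[ 0.5015 -0.1674  0.0046]]
```

View pics/w21d.png

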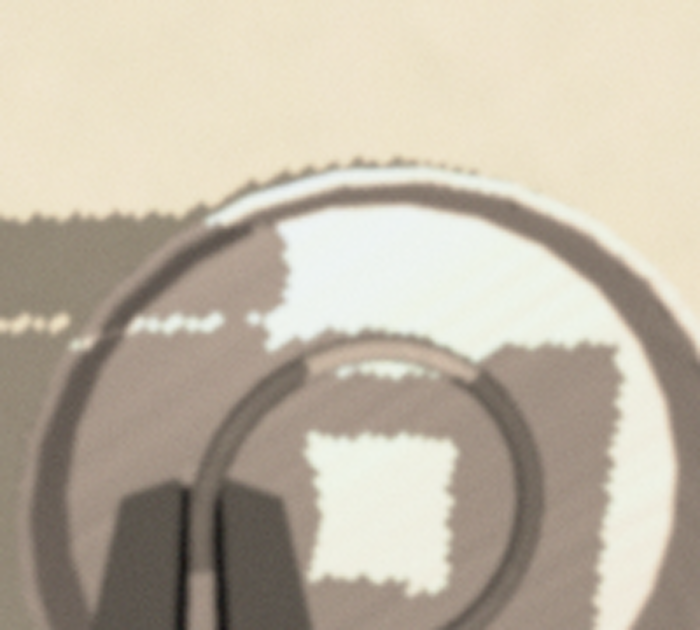

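Emit:
arm_command([
  [0,0,0,0,0,0.1,2],
  [0,0,0,0,0,0.1,2],
  [0,0,0,0,0,0.08,2],
  [0,0,0,0,0,0,2],
  [0,0,0,0,0,0,2],
])

```text
t: 25.85
eef_pos: [0.4584, -0.1981, 0.0291]
tcp_rot: [0.888, 0.46, 0.002, 0.002]
ft_force: [-0.2, 0.3, 0.5]
opening: 0.0043
```

Emit:
arm_command([
  [0,0,0,0,0,0.05,2],
  [0,0,0,0,0,0,2],
])

```text
t: 26.02
eef_pos: [0.4585, -0.1982, 0.0282]
tcp_rot: [0.888, 0.46, 0.002, 0.003]
ft_force: [0.0, -0.8, 0.2]
opening: 0.0044
```

Emit:
arm_command([
  [0,0,0,0,0,0.05,2],
  [0,0,0,0,0,0.02,2],
  [0,0,0,0,0,0,2],
], newtons=3)

```text
t: 26.27
eef_pos: [0.4584, -0.1981, 0.0267]
tcp_rot: [0.888, 0.46, 0.002, 0.003]
ft_force: [-0.2, -0.9, -0.1]
opening: 0.0048
```

```bash
python3 look.py 22; python3 - <<'E'
from h import *
f=load('wrist22.png');cv2.imwrite('pics/w22d.png',cv2.resize(cv2.cvtColor(f['frame'][80:260,200:400],cv2.COLOR_RGB2BGR),None,fx=3.5,fy=3.5,interpolation=cv2.INTER_CUBIC))
for x,y in [(370,360),(480,470),(430,590),(240,430),(205,540),(300,250)]: print((x,y),depthpts(f,[[200+x/3.5,80+y/3.5]]).round(4))
E
```

```text
26.3167 [ 0.45846138 -0.19814584  0.02680653] [0.88791392 0.459999   0.00172246 0.00261306] 0.004625474597704347 [ 0.34 -0.21 -1.56] [ 0.003  0.076 -0.019]
slope deg 5.379333015602009 z@60 24.97634670651474 y -0.20715122141216552
(370, 360) [[ 0.5012 -0.1874  0.0115]]
(480, 470) [[ 0.5065 -0.2189  0.0047]]
(430, 590) [[ 0.4861 -0.2336  0.0045]]
(240, 430) [[ 0.4764 -0.1844  0.0131]]
(205, 540) [[ 0.4599 -0.1975  0.0143]]
(300, 250) [[ 0.5018 -0.1665  0.0034]]
```

View pics/w22d.png

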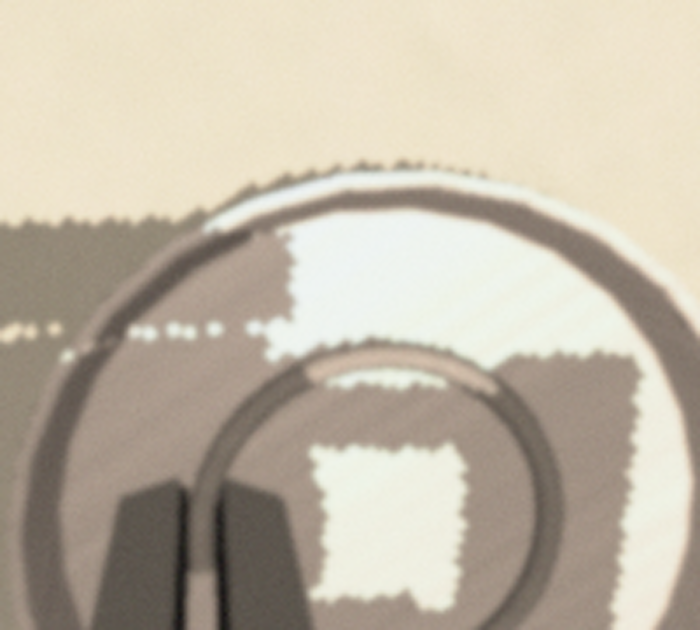

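Emit:
arm_command([
  [0,0,0,0,0,0,5.5],
  [0,0,0,0,0,0,6],
  [0,0,0,0,0,0,7],
  [0,0,0,0,0,0,9],
  [0,0,0,0,0,0,12],
  [0,0,0,0,0,-0.1,12],
  [0,0,0,0,0,-0.3,12],
])

```text
t: 26.9
eef_pos: [0.4577, -0.1977, 0.0343]
tcp_rot: [0.888, 0.46, 0.001, 0.002]
ft_force: [0.1, -0.8, -0.1]
opening: 0.0124
```

```bash
python3 look.py 23; python3 - <<'E'
from h import *
f=load('wrist23.png');cv2.imwrite('pics/w23d.png',cv2.resize(cv2.cvtColor(f['frame'][80:260,200:400],cv2.COLOR_RGB2BGR),None,fx=3.5,fy=3.5,interpolation=cv2.INTER_CUBIC))
E
```

```text
26.95 [ 0.45891083 -0.19840085  0.03598205] [0.88790383 0.46001448 0.00199582 0.00308136] 0.01210711940670658 [0.09 0.11 0.49] [-0.072  0.055 -0.013]
slope deg 4.922108776795509 z@60 34.01178537186154 y -1.7684720547119528
```

View pics/w23d.png

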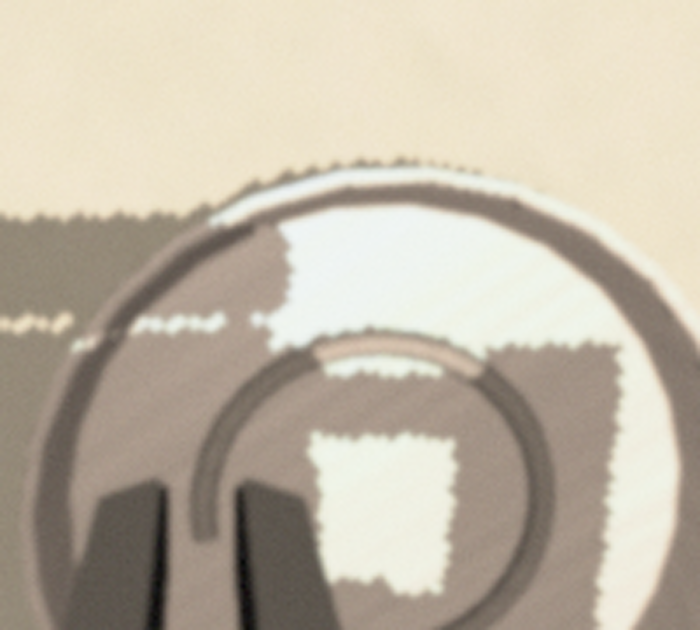

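Released and lying in the dish. Retreating straight up, then a final check.

Emit:
arm_command([
  [0,0,0,0,0,-0.5,12],
  [0,0,0,0,0,-1,12],
  [0,0,0,0,0,-1,12],
  [0,0,0,0,0,-1,12],
  [0,0,0,0,0,-1,12],
  [0,0,0,0,0,-1,12],
  [0,0,0,0,0,-1,12],
  [0,0,0,-0.8,0,0,12],
  [0,0,0,-0.8,0,0,12],
  [0,0,0,0,0,0,12],
])

```text
t: 27.78
eef_pos: [0.4388, -0.2256, 0.1664]
tcp_rot: [0.888, 0.459, 0.002, 0.004]
ft_force: [-0.5, 1.0, 0.0]
opening: 0.0117
```

```bash
python3 look.py 24; python3 - <<'E'
from h import *
f=load('wrist24.png')
vv,uu=np.mgrid[100:245,200:400]; 
cv2.imwrite('pics/w24d.png',cv2.resize(cv2.cvtColor(f['frame'][60:250,180:400],cv2.COLOR_RGB2BGR),None,fx=3,fy=3,interpolation=cv2.INTER_CUBIC))
save('side','side24.png');t=save('top','top24.png')
a=load('top0.png')['frame'].astype(int); d=np.abs(a-t['frame']).max(2)
cv2.imwrite('pics/top24d.png',np.hstack([cv2.cvtColor(t['frame'],cv2.COLOR_RGB2BGR)[90:280,60:460],cv2.cvtColor((d.clip(0,255)).astype(np.uint8),cv2.COLOR_GRAY2BGR)[90:280,60:460]]))
E
```

```text
27.8333 [ 0.43907767 -0.22454859  0.16583592] [0.88838163 0.45908986 0.00208681 0.00319785] 0.011878944110046545 [ 0.31 -0.49 -0.68] [-0.076  0.075  0.013]
slope deg -0.6615653421592379 z@60 160.1808273491833 y 0.03558069636756121
```

View pics/w24d.png

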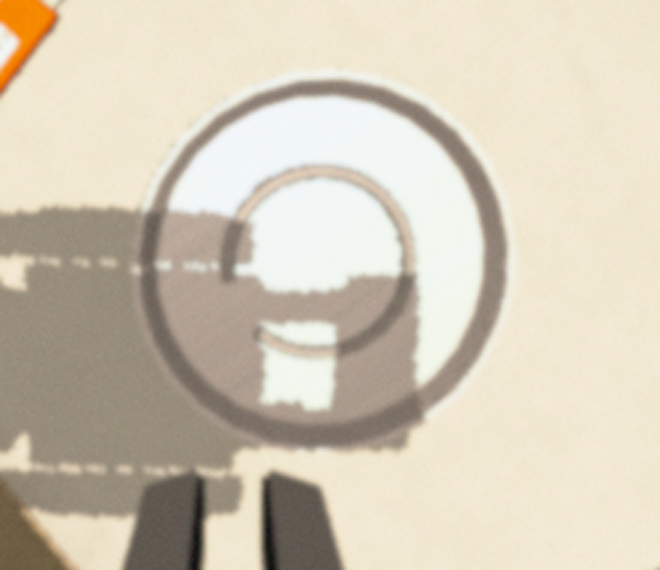

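View pics/top24d.png

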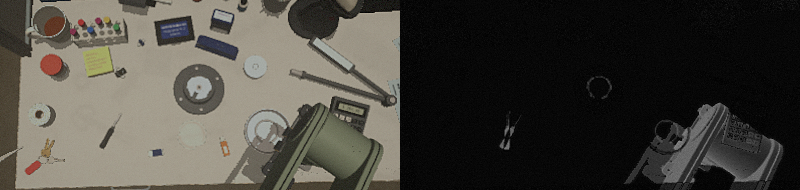

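View pics/side24.png

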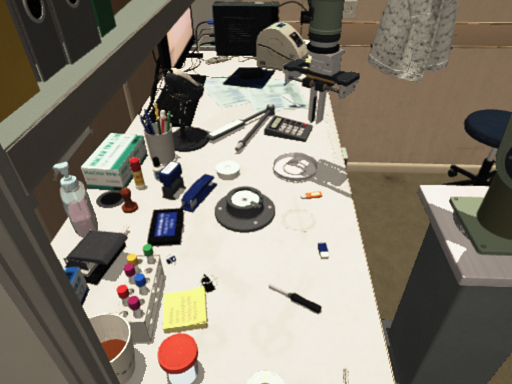

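```bash
python3 -c "
from bench import *
print(hand_in()); print(read_state()['t'])"
```

```text
the job is handed in; nothing more can be done
None
the job is handed in; nothing more can be done
```

The ring is out of the hub and lying flat in the dish, roughly centred, and the pick is flat on the desk. I handed the job in at about 28 s of the 54 s allowed.

**How it went:** I worked the pick's blade into the notch and under the wire, tilted it about 12° and lifted until the free end snapped over the lip. Then I laid the pick down about 29° round from where it first lay. I drew the ring out by its free end, set its far side on the dish floor and let the rest settle there.

**Last checks:**
- **Free end:** after prying, its top read about 55 mm above the desk, so it stood on the lip before I put the pick down.
- **Other things on the desk:** the before-and-after top views differ only at the pick, the hub, the dish and the arm. The arm covered part of the dish and calculator area, so the top view does not clear that part.
- **Forces:** the highest force I read was about 10 N, from pressing the pick onto the desk. I only read it at the end of each move, so shorter peaks would not show.

**Not ideal:**
- **Release:** the fingertips reached below the wire, so when I let go the near side of the ring sank about 5 mm, still between the open fingers.
- **Ring flatness:** I judged this by eye in the last images and did not re-measure the ring's height after release.
- **Dish position:** my estimates from two cameras differed by about 4 mm, well inside the roughly 20 mm of room around the ring.

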